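# Nest the filed resin parts for inspection

## Robot

A 6-joint arm with a two-finger parallel gripper is mounted at the origin on the work surface. World frame = base frame: x ahead of the robot, y to its left, z up, the work surface at z = 0. Lengths are in m, angles in rad, forces in N, time in s.
With the tool pointing down it reaches from about 0.225 to 0.875 m from the base axis. Payload 3.4 kg.
Tool frame: the origin (TCP) lies midway between the tips of the shut fingers; the grasp point (between the pads) lies 19 mm behind it (manip.grip_point_offset is the distance from the TCP to the grasp point, in m); z points along the fingers, y is the line along which they close (so a half turn about z gives the same grasp; the last joint's range is limited). The gripper opens to 85 mm and grips with 20 to 120 N. Pads are 22 mm wide; open, the fingers measure 114 mm over their backs; the gripper's body (76 mm by 85 mm) begins 54 mm behind the grasp point. The pads swing forward as they close: fully open they stand 13 mm farther back than shut.
Start: joints at [-1.382, 0.276, 1.505, -0, 1.361, -0.121], TCP at [0.175, -0.548, 0.193] pointing down, gripper open.
Joint ranges: [-2.89, 2.89], [-0.75, 2.08], [0.22, 2.7], [-1.18, 4.32], [0.11, 2.71], [-2.7, 2.7]. Speed limits (rad/s): [2.57, 2.57, 3.14, 3.14, 3.14, 3.14].

## Interface

Orientations are given as a unit quaternion [w, x, y, z].
In Python, from rig import manip gives the robot as it stands.
- The arm moves only by the shell command python3 -m handwheel 'ROWS' [FORCE]. ROWS is JSON, a list of rows, each an object with "translation": the shift along the tool's x, y, z in m, a list of three; "angular": the turn, a rotation vector about the tool's x, y, z in degrees, a list of three; "hand": the closure, from 0 (fully open) to 1 (shut). A call has 1 to 10 rows; each row shifts and turns the commanded pose from where the row before left it, along the tool's axes as they then stand; what a row does not reach is not made up. A row lasts 1/12 s, in which the tool goes at most 41.7 mm and 7.16 degrees, less where a joint would pass 70% of its speed; a pose out of reach is approached as far as the arm can. A call with a gripper value outside its range is refused whole. The fingers move at their own pace and stop on an object; FORCE is the grip in N (left out, the last holds). Time passes only in rows, so rows that do not move let the fingers close. It gives the time, the measured TCP pose, the force, the opening and the grip force at its end, in the units of the state.
- manip.get_state(): the state, without advancing time (a new reading comes with each control period).
- manip.get_image(name): name is "side" or "top"; returns the picture (400x640x3 uint8, red, green, blue); there is no depth.
- manip.camera_info(name): a dict with "camera_matrix" (3x3 intrinsics, pixels), "k1" (the pictures are not rectified: a ray, as slopes to the right and down, at radius r is drawn at 1 + k1 r^2 times it, then the intrinsics apply), "eye" and "orientation" of the camera in the world. Camera axes: x right, y down, z forward; pixel columns grow to the right and rows downward; lengths in m; the calibration is good to about 2 mm. A picture is of the moment at which its call begins. camera_info takes no time and is no camera call.
- manip.sign_off(): hands the job in; it is judged then, once.
The state is a dict: "clock": time; "qpos": joint angles; "qd": joint speeds; "effort": joint torques, N m; "position": TCP position; "ee_rot": TCP orientation; "contact_force": force on the tool from outside, world axes, zero at the start; "moment": the same for the moment, N m; "width": finger opening in m; "gripper_force": force on a finger pad.
Only numpy, scipy, OpenCV 4.12 (cv2) and the standard library are available. Lean on these libraries where they do the work, as an engineer would, in place of code of your own. Each camera call takes 0.05 s, during which the arm holds its last target. There are 200 camera calls.

## Task

The four filed orange parts are ready for inspection: put each one into the black nest plate whose recess has its shape and size, the same way up as it lies now and lying flat on the recess floor, and let go of it. Leave the small glass jar and the small tin that stand among them where they are.

Things in the scene. Friction and masses are not known exactly. Their poses are not given: they have to be found in the camera images.
- collar_mid (a point): Orange resin wide round collar: outside diameter 58 mm, through bore 28 mm, height 30 mm, about 85 g. Stands loose on the bench, the right way up. This point is its centre, 15 mm above its underside; z is up. Grip it across the outside; its turn about z does not matter.
- bush_mid (a point): Orange resin slim round bush: outside diameter 34 mm, through bore 16 mm, height 36 mm, about 40 g. Stands loose on the bench, the right way up. This point is its centre, 18 mm above its underside; z is up. Grip it across the outside; its turn about z does not matter.
- block_mid (a point): Orange resin rectangular block, 66 mm along x, 30 mm along y, 30 mm high, with two upright 10 mm holes, about 75 g. Stands loose on the bench, the right way up. This point is its centre, 15 mm above its underside; z is up. Either way round (half a turn about z) is right in its nest.
- bracket_mid (a point): Loose orange resin L, lying flat: two equal legs 64 mm long outside, 24 wide, 30 high, 90 g. Point: centre of the 64 x 64 mm square around the L, 15 mm up (in the open corner, not in material); z up. One leg runs along x, centre line y = -20 mm; the other along y, centre line x = -20 mm; outer corner (-32, -32). Grip a leg across, e.g. at (8, -20) mm. Nested, its x and y point as the nest's do.
- nest_collar: Fixed black plate, 100 x 100 x 9 mm, lying on the bench, with a recess 5 mm deep (pale grey floor 4 mm above the bench), round, 74 mm across, centred. Origin: centre of its underside; x, y along its sides, z up. It is for the wide collar.
- nest_bush: Fixed black plate, 100 x 100 x 9 mm, lying on the bench, with a recess 5 mm deep (pale grey floor 4 mm above the bench), round, 50 mm across, centred. Origin: centre of its underside; x, y along its sides, z up. It is for the slim bush.
- nest_block: Fixed black plate, 100 x 100 x 9 mm, lying on the bench, with a recess 5 mm deep (pale grey floor 4 mm above the bench), rectangular, 82 mm along x by 46 mm along y, centred. Origin: centre of its underside; x, y along its sides, z up. It is for the rectangular block.
- nest_bracket: Fixed black plate, 100 x 100 x 9 mm, lying on the bench, with a recess 5 mm deep (pale grey floor 4 mm above the bench), L-shaped: the centred 80 x 80 mm square less its +x +y quarter (legs 40 mm wide, outer corner at -x -y). Origin: centre of its underside; x, y along its sides, z up. For the L piece, whose centre point belongs above this origin.
- jar_mid (a point): Small loose closed glass jar with a white cap, diameter 36 mm, 50 mm high, standing among the parts; not to be shifted. This point is its centre, half-way up.
- tin_mid (a point): Small loose closed tin painted green with a bare metal top, diameter 38 mm, 34 mm high, standing among the parts; not to be shifted. This point is its centre, half-way up.
Not all that is in view belongs to the job. What is shaped like the part that bears bracket_mid but purple is not meant.

How it is judged:
By the outcome, as a careful person would: the job done as asked, in the order asked, and still so for the second after the job is handed in, with the robot touching nothing.
It also fails if it takes over 102 s, if anything falls off the work surface, if the arm or the gripper's body presses on something with over 40 N, if the wrist force passes 120 N, or if a joint passes its speed limit or range.

## Working session

There is one attempt and no reset: what is moved stays moved. The work goes in short steps, Python scripts to look and compute and a shell command to move; the robot and the scene stay as the last step left them, time stands still between calls to the robot, and variables do not carry over. Pictures are saved under pics/ and viewed, at most 14 in all, crops included, and the job is handed in when it is done.

```bash
ls; mkdir -p pics
python3 - <<'E'
from rig import manip
import cv2
for n in("top","side"):
    cv2.imwrite(f"pics/{n}0.png",manip.get_image(n)[:,:,::-1]); print(n,manip.camera_info(n))
print(manip.get_state(),manip.grip_point_offset)
E
```

```text
pics
top {'camera_matrix': array([[374.63309852,   0.        , 318.11647315],
       [  0.        , 374.63309852, 203.00232085],
       [  0.        ,   0.        ,   1.        ]]), 'k1': 0.005577167038873132, 'eye': array([ 0.37491273, -0.02089453,  0.8928877 ]), 'orientation': array([-0.07824392,  0.75927842, -0.64286557,  0.06401587])}
side {'camera_matrix': array([[469.64581447,   0.        , 327.74968869],
       [  0.        , 469.64581447, 201.51147539],
       [  0.        ,   0.        ,   1.        ]]), 'k1': -0.015787713975884375, 'eye': array([-0.13699492,  0.84191575,  0.72780614]), 'orientation': array([ 0.17082116, -0.27833674,  0.82379932, -0.46336106])}
{'clock': 0.1, 'qpos': array([-1.38200796e+00,  2.76562839e-01,  1.50594943e+00, -1.58638236e-05,
        1.36068542e+00, -1.20977491e-01]), 'qd': array([ 0.00086725, -0.00080981, -0.00326374, -0.00113297, -0.0002369 ,
       -0.0014298 ]), 'effort': array([ 1.74260684e-03, -4.17698014e+01, -2.46404189e+01, -1.49958687e-04,
        5.73362777e-03, -4.29638064e-06]), 'position': array([ 0.17518824, -0.54714334,  0.19253127]), 'ee_rot': array([-8.01791020e-04,  9.88029023e-01,  1.54266020e-01, -3.49560984e-05]), 'contact_force': array([-0.57107846, -0.17223355,  0.07996363]), 'moment': array([-0.01421015,  0.0342353 , -0.02570269]), 'gripper_force': 0.0, 'width': 0.08538742458856556} 0.0187
```

View pics/top0.png

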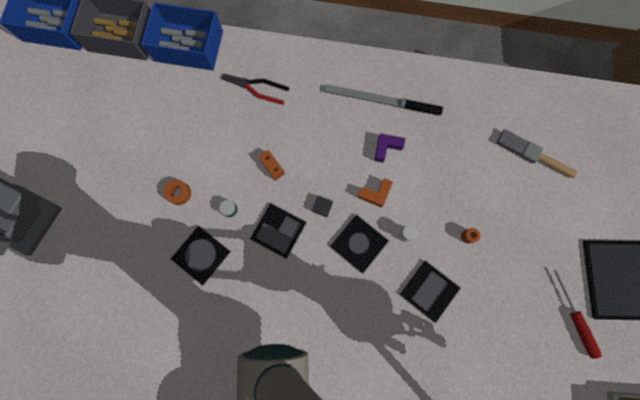

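View pics/side0.png

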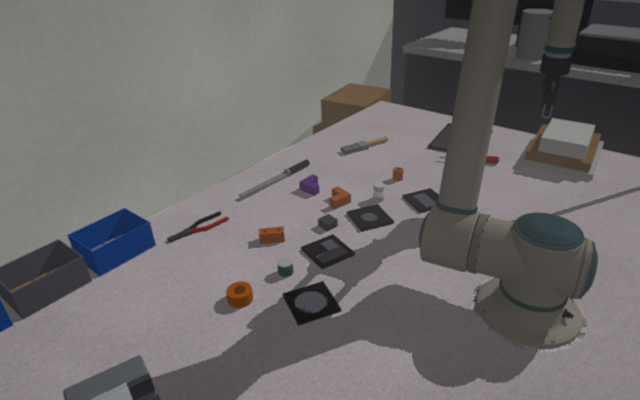

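```bash
cat > h.py <<'E'
import numpy as np, cv2
from rig import manip
from scipy.spatial.transform import Rotation as R
def cam(n):
    c=manip.camera_info(n); q=c["orientation"]
    return c["camera_matrix"],c["k1"],c["eye"],R.from_quat([q[1],q[2],q[3],q[0]]).as_matrix()
def cast(n,uv,z):
    K,k1,e,M=cam(n); uv=np.asarray(uv,float).reshape(-1,1,2)
    s=cv2.undistortPoints(uv,K,np.array([k1,0,0,0.]))[:,0]
    d=np.c_[s,np.ones(len(s))]@M.T
    return (e+d*((z-e[2])/d[:,2])[:,None])[:,:2]
def blobs(m,amin):
    cs,_=cv2.findContours(m.astype(np.uint8),cv2.RETR_EXTERNAL,cv2.CHAIN_APPROX_NONE)
    return [c[:,0] for c in cs if cv2.contourArea(c)>=amin]
def info(n,c,z):
    w=cast(n,c,z).astype(np.float32)
    mo=cv2.moments((w*1000).reshape(-1,1,2)); r=cv2.minAreaRect(w*1000)
    return c.mean(0).round(), (np.array([mo["m10"],mo["m01"]])/mo["m00"]).round(1),np.round(r[0],1),np.round(r[1],1),round(r[2],1)
def orange(im):
    h=cv2.cvtColor(im,cv2.COLOR_RGB2HSV); return (h[...,0]<16)&(h[...,1]>150)&(h[...,2]>70)
E
python3 - <<'E'
from h import *
for n in("top","side"):
    im=cv2.imread(f"pics/{n}0.png")[:,:,::-1].copy()
    print(n,"orange")
    for c in blobs(orange(im),40): print(*info(n,c,.015))
    print("dark")
    g=im.max(2)
    m=cv2.morphologyEx((g<42).astype(np.uint8),cv2.MORPH_OPEN,np.ones((2,2)))
    for c in blobs(m,150): print(*info(n,c,.009))
im=cv2.imread("pics/top0.png")
a=cv2.resize(im[130:330,150:350],None,fx=2,fy=2,interpolation=cv2.INTER_CUBIC)
b=cv2.resize(im[130:330,300:500],None,fx=2,fy=2,interpolation=cv2.INTER_CUBIC)
o=np.hstack([a,b]); o=np.clip(o.astype(float)*1.5,0,255).astype(np.uint8)
cv2.imwrite("pics/crop1.png",o)
E
```

```text
top orange
[588. 336.] [ 353.5 -628.6] [ 356.5 -626.7] [97.5 19.5] 26.1
[472. 235.] [ 536.2 -356.7] [ 536.3 -356.7] [28.5 31.7] 23.3
[177. 192.] [523.6 352.6] [523.3 352.3] [63.8 52.4] 63.6
[376. 192.] [ 598.8 -121.7] [ 608.6 -117. ] [61.5 65. ] 76.4
[271. 164.] [628.  140.8] [628.  141.2] [71.9 27.8] 46.0
[263.  95.] [805.4 199. ] [804.5 196.8] [108.7  16.8] 71.3
dark
[273. 354.] [200.5  54.1] [201.2  53.6] [ 29.3 131.1] 9.5
[431. 292.] [ 391.1 -276.1] [ 391. -276.] [98.2 96.9] 60.6
[605. 278.] [ 490.3 -657.1] [ 488.8 -693.5] [175.7 129.4] 8.4
[201. 256.] [384.1 262.3] [384.2 261.6] [99.7 98.1] 62.0
[360. 244.] [ 472.3 -100.9] [ 472.4 -100.7] [95.9 96.3] 59.6
[279. 232.] [470.5  93.4] [470.5  92.9] [97.6 95.9] 71.4
[424. 108.] [ 839.8 -212.1] [ 839.8 -212.3] [91.2 22. ] 87.6
side orange
[239. 294.] [525.1 346.8] [525.  346.5] [53.5 83.3] 53.1
[271. 234.] [630.6 134.7] [630.1 134.9] [59.7 64.4] 45.2
[209. 225.] [801.5 208.4] [799.5 201. ] [102.6  20.3] 70.1
[339. 194.] [ 611.8 -143.5] [ 621.3 -138.6] [59.2 57.4] 80.7
dark
[143. 390.] [481.4 624. ] [481.  624.1] [36.8 29.4] 72.9
[312. 304.] [380. 267.] [380.2 266.1] [ 98.9 104.4] 61.8
[328. 255.] [459.  118.4] [465.8  98.8] [ 98.4 102.2] 72.8
[612.  97.] [  142.  -1657.6] [  164.1 -1598.9] [273. 418.] 8.4
[581.  68.] [  367.  -2338.9] [  349.1 -2082.3] [ 498.2 1765. ] 8.4
[587.  15.] [  777.9 -4003.2] [  755.4 -3898.6] [  75.8 1725.9] 11.0
[530.  11.] [ 1266.3 -4067. ] [ 1128.5 -3639.2] [ 338.3 1815.6] 15.5
[459.   9.] [ 1805.3 -3605.5] [ 1793.8 -3567.5] [ 260.  1163.9] 23.2
```

View pics/crop1.png

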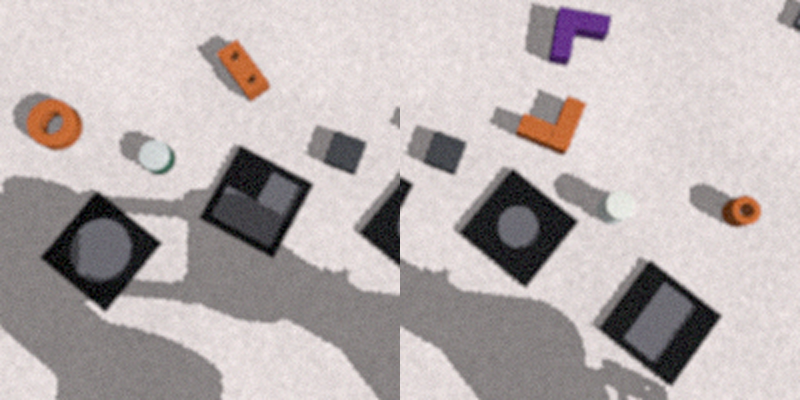

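Crop: the parts sit at top-view pixels collar (177,191), block (271,164), bracket (377,192) and bush (471,236). Lookalikes are the purple L (388,146), grey cube (321,205), red plier and screwdriver handles, tin (228,208) and jar (408,233). The orange, right-sized shapes are the ones to use.

Nests: collar (200,255), L (279,230), small round (359,243), rectangle (430,291). The L nest's solid quarter points up-left.

```bash
cat > plan.py <<'E'
import sys; from h import *
np.set_printoptions(suppress=True)
def plan(x,y,z,psi=None):
    s=manip.get_state(); q=s["ee_rot"]; M=R.from_quat([q[1],q[2],q[3],q[0]]).as_matrix()
    p0=np.degrees(np.arctan2(M[1,0],M[0,0])); psi=p0 if psi is None else psi
    a=-(psi-p0); a=(a+180)%360-180
    N=R.from_euler("z",psi,degrees=True).as_matrix()@np.diag([1,-1,-1.])
    d=N.T@(np.array([x,y,z])-s["position"])
    print("t %.2f pos %s psi %.1f tilt %.2f w %.4f | turn tool z %.1f then shift %s mm (%.0f)"%(s["clock"],s["position"].round(4),p0,np.degrees(np.arccos(-M[2,2])),s["width"],a,(d*1000).round(1),1000*np.linalg.norm(d)))
if __name__=="__main__": plan(*map(float,sys.argv[1:]))
E
python3 - <<'E'
from h import *
for u,z,n in (((228,207),.034,"tin"),((408,232),.05,"jar"),((321,205),.02,"cube"),((388,146),.015,"purple")): print(n,cast("top",u,z).round(3))
E
python3 plan.py .536 -.357 .10 17.7
```

```text
tin [[0.504 0.217]]
jar [[ 0.513 -0.201]]
cube [[0.548 0.004]]
purple [[ 0.722 -0.134]]
t 0.10 pos [ 0.1752 -0.5471  0.1925] psi 17.7 tilt 0.09 w 0.0854 | turn tool z 0.0 then shift [401.5 -71.4  92.5] mm (418)
```

```bash
python3 -m handwheel '[{"translation":[0.02,-0.0035,0.004],"angular":[0,0,0],"hand":0},{"translation":[0.039,-0.007,0.009],"angular":[0,0,0],"hand":0},{"translation":[0.039,-0.007,0.009],"angular":[0,0,0],"hand":0},{"translation":[0.039,-0.007,0.009],"angular":[0,0,0],"hand":0},{"translation":[0.039,-0.007,0.009],"angular":[0,0,0],"hand":0},{"translation":[0.039,-0.007,0.009],"angular":[0,0,0],"hand":0},{"translation":[0.039,-0.007,0.009],"angular":[0,0,0],"hand":0},{"translation":[0.039,-0.007,0.009],"angular":[0,0,0],"hand":0},{"translation":[0.039,-0.007,0.009],"angular":[0,0,0],"hand":0},{"translation":[0.035,-0.006,0.009],"angular":[0,0,0],"hand":0}]' 30
python3 -m handwheel '[{"translation":[0.025,-0.005,0.007],"angular":[0,0,0],"hand":0},{"translation":[0.0095,-0.002,0],"angular":[0,0,0],"hand":0},{"translation":[0,0,0],"angular":[0,0,0],"hand":0}]'
python3 plan.py .536 -.357 .006 17.7
python3 - <<'E'
from h import *
o=[]
for n,(x,y) in (("top",(370,130)),("side",(300,90))):
    im=manip.get_image(n)[:,:,::-1]; cv2.imwrite(f"pics/{n}1.png",im)
    o.append(cv2.resize(im[y:y+170,x:x+170],None,fx=2.3,fy=2.3,interpolation=cv2.INTER_CUBIC))
cv2.imwrite("pics/c2.png",np.clip(np.hstack(o)*1.4,0,255).astype(np.uint8))
E
```

```text
clock: 0.93
position: [0.5066, -0.3716, 0.1074]
ee_rot: [-0.0, 0.988, 0.155, -0.0]
contact_force: [-1.6, -0.3, 0.3]
width: 0.0851
gripper_force: 0.0
clock: 1.18
position: [0.5369, -0.3545, 0.1002]
ee_rot: [-0.001, 0.988, 0.156, -0.0]
contact_force: [0.1, -0.9, -0.8]
width: 0.0851
gripper_force: 0.0
t 1.18 pos [ 0.5369 -0.3545  0.1002] psi 17.9 tilt 0.10 w 0.0851 | turn tool z 0.2 then shift [-1.7  2.1 94.2] mm (94)
```

View pics/c2.png

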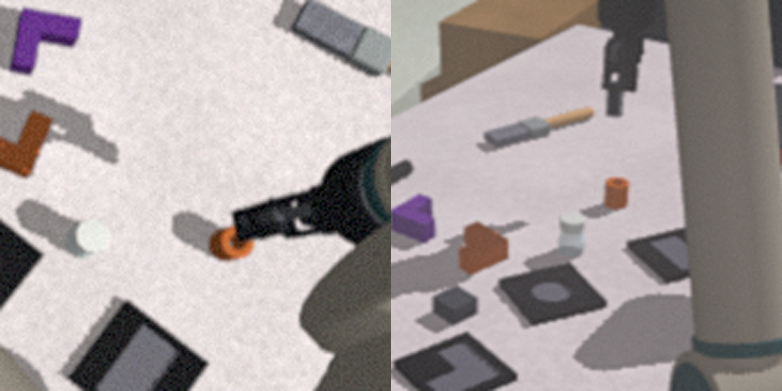

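The top crop shows the gripper over the bush at about (471,236), and the side crop shows the fingers above it with the jar well clear. Next I descend and grip.

```bash
python3 -m handwheel '[{"translation":[-0.001,0.002,0.03],"angular":[0,0,0],"hand":0},{"translation":[0,0,0.034],"angular":[0,0,0],"hand":0},{"translation":[0,0,0.022],"angular":[0,0,0],"hand":0},{"translation":[0,0,0.007],"angular":[0,0,0],"hand":0},{"translation":[0,0,0],"angular":[0,0,0],"hand":0},{"translation":[0,0,0],"angular":[0,0,0],"hand":1},{"translation":[0,0,0],"angular":[0,0,0],"hand":1},{"translation":[0,0,0],"angular":[0,0,0],"hand":1},{"translation":[0,0,0],"angular":[0,0,0],"hand":1},{"translation":[0,0,0],"angular":[0,0,0],"hand":1}]' 30
python3 -m handwheel '[{"translation":[0,0,0],"angular":[0,0,0],"hand":1},{"translation":[0,0,0],"angular":[0,0,0],"hand":1},{"translation":[0,0,0],"angular":[0,0,0],"hand":1},{"translation":[0,0,0],"angular":[0,0,0],"hand":1}]'
```

```text
clock: 2.12
position: [0.5358, -0.3589, 0.0095]
ee_rot: [0.001, 0.988, 0.154, 0.001]
contact_force: [-0.7, -0.9, -0.6]
width: 0.0255
gripper_force: 0.0
clock: 2.45
position: [0.5353, -0.3583, 0.0083]
ee_rot: [0.0, 0.988, 0.154, -0.0]
contact_force: [-0.3, -0.8, 0.6]
width: -0.0001
gripper_force: 0.0
```

The fingers closed on nothing, so I look again.

Run:
```python
from h import *
o=[]
for n,(x,y) in (("top",(400,165)),("side",(330,120))):
    im=manip.get_image(n)[:,:,::-1]; cv2.imwrite(f"pics/{n}3.png",im)
    o.append(cv2.resize(im[y:y+120,x:x+120],None,fx=3.3,fy=3.3,interpolation=cv2.INTER_CUBIC))
cv2.imwrite("pics/c3.png",np.clip(np.hstack(o)*1.4,0,255).astype(np.uint8))
```

```text
(no output)
```

View pics/c3.png

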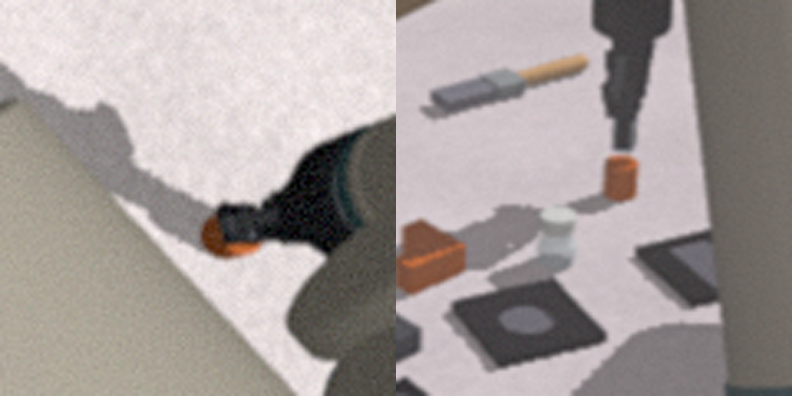

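The side crop shows the shut tips at (625,150), just above or behind the bush top, and the top crop shows them over its upper half. I'll compare this with the projected TCP and triangulate the bush.

```bash
cat >> h.py <<'E'
def proj(n,P):
    K,k1,e,M=cam(n); c=(np.asarray(P,float).reshape(-1,3)-e)@M
    return cv2.projectPoints(c.reshape(-1,1,3),np.zeros(3),np.zeros(3),K,np.array([k1,0,0,0.]))[0][:,0]
E
python3 - <<'E'
from h import *
P=[[.5353,-.3583,.0083],[.5353,-.3583,.04],[.5353,-.3583,.0],[.536,-.357,.018],[.536,-.357,.036]]
for n in("top","side"): print(n,proj(n,P).round(1).tolist())
for n in("top","side"):
  for k in (0,3):
    im=cv2.imread(f"pics/{n}{k}.png")[:,:,::-1].copy()
    for c in blobs(orange(im),15): print(n,k,c.mean(0).round(1),c.min(0),c.max(0))
im=cv2.imread("pics/side0.png")[:,:,::-1]; print(im[165:185,397].tolist())
E
```

```text
top [[471.5, 235.7], [477.0, 234.1], [470.1, 236.1], [472.6, 234.9], [475.7, 233.9]]
side [[397.7, 176.1], [398.2, 167.4], [397.6, 178.3], [397.4, 173.5], [397.7, 168.6]]
top 0 [587.6 335.6] [575 313] [600 357]
top 0 [471.9 234.9] [465 229] [479 241]
top 0 [176.5 191.8] [164 180] [189 203]
top 0 [376.3 192.4] [359 179] [391 205]
top 0 [271.2 164.5] [260 151] [283 178]
top 0 [263.4  95.5] [245  84] [283 103]
top 3 [176.5 191.8] [164 180] [189 203]
top 3 [376.3 192.4] [359 179] [391 204]
top 3 [271.2 164.5] [259 151] [283 178]
top 3 [263.5  95.4] [245  84] [283 103]
side 0 [239.2 294.3] [227 282] [251 307]
side 0 [271.2 234.5] [260 227] [282 242]
side 0 [209.4 225.2] [192 218] [227 231]
side 0 [339.2 194.1] [331 188] [349 200]
side 3 [239.2 294.2] [227 282] [251 307]
side 3 [271.9 233.9] [259 228] [282 242]
side 3 [209.3 225.3] [192 218] [227 231]
[[145, 139, 142], [145, 131, 134], [132, 92, 83], [108, 66, 48], [102, 66, 50], [114, 71, 48], [110, 69, 50], [94, 64, 50], [92, 60, 50], [93, 63, 52], [94, 63, 51], [93, 62, 49], [92, 62, 50], [93, 61, 50], [91, 60, 44], [90, 64, 54], [104, 95, 93], [138, 131, 136], [147, 140, 142], [146, 138, 141]]
```

Run:
```python
from h import *
for z in (0.01,.03,.045,.06): print(z,cast("side",(399,166),z).round(3),cast("top",(469,233),z).round(3),cast("top",(472,233),z).round(3))
a=cv2.imread("pics/top3.png")[210:260,445:495]; b=cv2.imread("pics/side3.png")[135:185,375:425]
o=np.hstack([cv2.resize(x,None,fx=8,fy=8,interpolation=cv2.INTER_NEAREST) for x in(a,b)])
cv2.imwrite("pics/c4.png",np.clip(o*2.2,0,255).astype(np.uint8))
print(manip.get_state()["position"],manip.get_state()["qpos"])
```

```text
0.01 [[ 0.568 -0.421]] [[ 0.541 -0.351]] [[ 0.542 -0.358]]
0.03 [[ 0.548 -0.386]] [[ 0.537 -0.344]] [[ 0.538 -0.351]]
0.045 [[ 0.533 -0.36 ]] [[ 0.534 -0.338]] [[ 0.535 -0.345]]
0.06 [[ 0.519 -0.333]] [[ 0.531 -0.333]] [[ 0.532 -0.339]]
[ 0.53521023 -0.35834325  0.00822922] [-6.97903543e-01  5.21090308e-01  1.60153677e+00 -7.71575120e-05
  1.01911908e+00  5.63032484e-01]
```

View pics/c4.png

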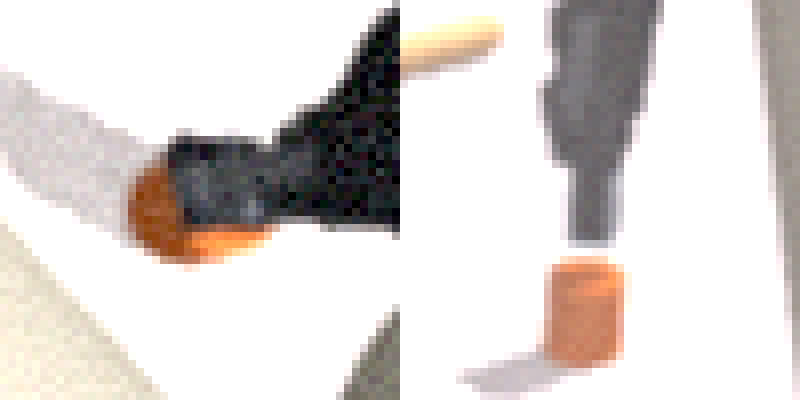

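The side crop shows a bright gap between the finger ends (575–610, 245) and the bush top, so the tips really are above the bush although the state says z=8 mm. I'll check the other pictures for the same offset.

Run:
```python
from h import *
print("start side",proj("side",[.1752,-.5471,.1925]),"hover",proj("side",[.5369,-.3545,.1]),proj("top",[.5369,-.3545,.1]))
def bot(f,c0,c1,r0,r1):
    g=cv2.imread(f)[r0:r1,c0:c1].max(2); m=g<70
    ys,xs=np.nonzero(m); print(f,[(int(y)+r0,int(xs[ys==y].min())+c0,int(xs[ys==y].max())+c0) for y in np.unique(ys)][-14:])
bot("pics/side0.png",535,565,80,140); bot("pics/side1.png",385,425,100,150); bot("pics/side3.png",390,410,150,170)
a=cv2.imread("pics/side0.png")[70:145,515:590]; b=cv2.imread("pics/side1.png")[90:165,375:450]
cv2.imwrite("pics/c5.png",np.clip(np.hstack([cv2.resize(x,None,fx=5,fy=5,interpolation=cv2.INTER_NEAREST) for x in(a,b)])*1.7,0,255).astype(np.uint8))
```

```text
start side [[540.68559277 129.31487032]] hover [[398.14571007 150.71690404]] [[486.90970968 229.71662833]]
pics/side0.png [(124, 535, 542), (125, 535, 541), (126, 535, 540), (127, 535, 539), (128, 535, 539), (129, 535, 538), (130, 535, 538), (131, 535, 537), (132, 535, 536), (133, 535, 535), (135, 540, 540), (137, 539, 539), (138, 539, 539), (139, 538, 539)]
pics/side1.png [(126, 392, 424), (127, 392, 405), (128, 393, 405), (129, 395, 405), (130, 395, 399), (131, 395, 399), (132, 395, 399), (133, 395, 399), (134, 395, 399), (135, 395, 399), (136, 395, 398), (137, 395, 398), (138, 394, 398), (139, 395, 398)]
pics/side3.png [(151, 394, 403), (152, 394, 403), (153, 394, 402), (154, 394, 402), (155, 396, 401), (156, 397, 401), (157, 397, 400), (158, 397, 400), (159, 397, 400), (160, 397, 400), (161, 397, 400), (162, 397, 400), (163, 397, 400), (164, 397, 400)]
```

View pics/c5.png

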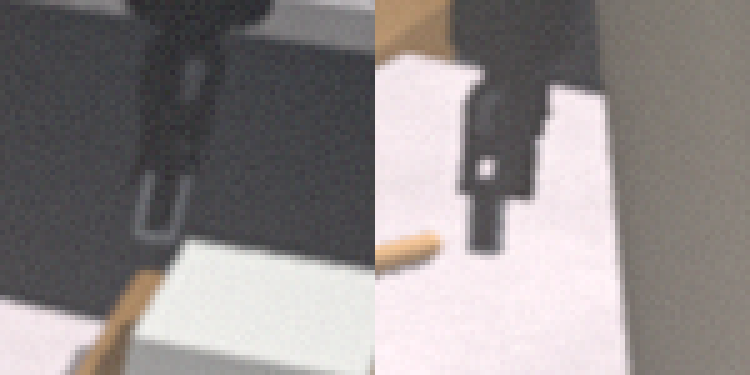

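The visible tips sit about 10 px (~35–40 mm) above the projected TCP in the start, hover and shut pictures alike, so the reported TCP z is biased low against the cameras. I'll open, step down guardedly and watch the force.

```bash
python3 -m handwheel '[{"translation":[0,0,0],"angular":[0,0,0],"hand":0},{"translation":[0,0,0],"angular":[0,0,0],"hand":0},{"translation":[0,0,0],"angular":[0,0,0],"hand":0},{"translation":[0,0,0],"angular":[0,0,0],"hand":0},{"translation":[0,0,0],"angular":[0,0,0],"hand":0},{"translation":[0,0,0.006],"angular":[0,0,0],"hand":0},{"translation":[0,0,0.006],"angular":[0,0,0],"hand":0},{"translation":[0,0,0.004],"angular":[0,0,0],"hand":0},{"translation":[0,0,0],"angular":[0,0,0],"hand":0},{"translation":[0,0,0],"angular":[0,0,0],"hand":0}]'
python3 - <<'E'
from h import *
o=[]
for n,(x,y) in (("top",(430,195)),("side",(360,120))):
    im=manip.get_image(n)[:,:,::-1]; cv2.imwrite(f"pics/{n}4.png",im)
    o.append(cv2.resize(im[y:y+75,x:x+75],None,fx=5,fy=5,interpolation=cv2.INTER_NEAREST))
cv2.imwrite("pics/c6.png",np.clip(np.hstack(o)*2.,0,255).astype(np.uint8))
E
```

```text
clock: 3.38
position: [0.5348, -0.3581, -0.0084]
ee_rot: [-0.0, 0.988, 0.154, -0.0]
contact_force: [0.1, 0.5, -0.2]
width: 0.0855
gripper_force: 0.0
```

View pics/c6.png

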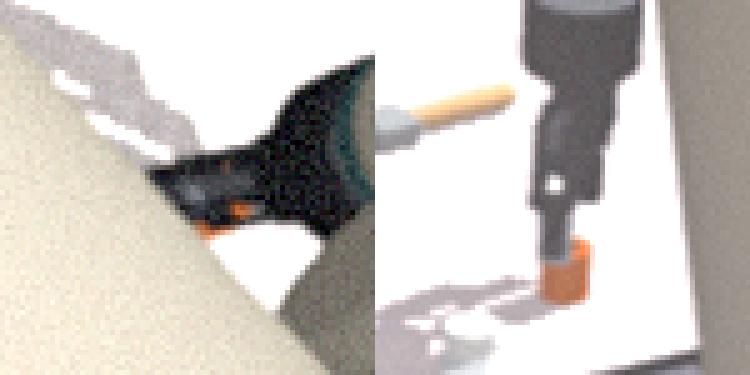

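Run:
```python
from h import *
c=np.array([.5348,-.3581]);y=np.array([.305,-.952])
for z in (.005,.02,.03,.04,.05): print(z,proj("side",[*(c-.046*y),z]).round(1),proj("side",[*(c+.046*y),z]).round(1))
```

```text
0.005 [[394.4 183.5]] [[400.9 170.9]]
0.02 [[394.7 179.3]] [[401.1 166.9]]
0.03 [[394.8 176.5]] [[401.3 164.2]]
0.04 [[395.  173.7]] [[401.5 161.5]]
0.05 [[395.2 170.9]] [[401.6 158.8]]
```

The front tip is at row 172, which gives z≈46 mm where the state says 5 mm, so the bias is about +40 mm. I'll keep going down in two guarded calls.

```bash
python3 -m handwheel '[{"translation":[0,0,0.004],"angular":[0,0,0],"hand":0},{"translation":[0,0,0.004],"angular":[0,0,0],"hand":0},{"translation":[0,0,0.004],"angular":[0,0,0],"hand":0},{"translation":[0,0,0],"angular":[0,0,0],"hand":0}]'
```

```text
clock: 3.82
position: [0.5346, -0.3579, -0.0208]
ee_rot: [-0.001, 0.988, 0.154, -0.001]
contact_force: [-0.2, -0.0, 0.3]
width: 0.0853
gripper_force: 0.0
```

```bash
python3 -m handwheel '[{"translation":[0,0,0.005],"angular":[0,0,0],"hand":0},{"translation":[0,0,0.005],"angular":[0,0,0],"hand":0},{"translation":[0,0,0.003],"angular":[0,0,0],"hand":0},{"translation":[0,0,0],"angular":[0,0,0],"hand":1},{"translation":[0,0,0],"angular":[0,0,0],"hand":1},{"translation":[0,0,0],"angular":[0,0,0],"hand":1},{"translation":[0,0,0],"angular":[0,0,0],"hand":1},{"translation":[0,0,0],"angular":[0,0,0],"hand":1},{"translation":[0,0,0],"angular":[0,0,0],"hand":1},{"translation":[0,0,0],"angular":[0,0,0],"hand":1}]' 30; python3 plan.py .472 -.101 .06
python3 - <<'E'
from h import *
o=[]
for n,(x,y) in (("top",(430,195)),("side",(360,120))):
    im=manip.get_image(n)[:,:,::-1]; cv2.imwrite(f"pics/{n}5.png",im)
    o.append(cv2.resize(im[y:y+75,x:x+75],None,fx=5,fy=5,interpolation=cv2.INTER_NEAREST))
cv2.imwrite("pics/c7.png",np.clip(np.hstack(o)*2.,0,255).astype(np.uint8))
E
```

```text
clock: 4.65
position: [0.5355, -0.3587, -0.0323]
ee_rot: [0.0, 0.988, 0.154, 0.0]
contact_force: [-0.1, 0.6, 1.7]
width: 0.0325
gripper_force: 30.1
t 4.65 pos [ 0.5355 -0.3587 -0.0323] psi 17.8 tilt 0.05 w 0.0325 | turn tool z 0.0 then shift [  18.1 -264.8  -92.3] mm (281)
```

View pics/c7.png

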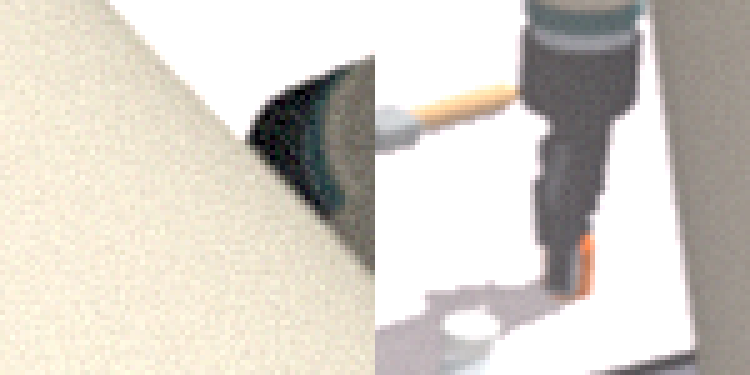

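The grip holds (width 32.5 mm, 30 N) and the side crop shows the finger on the bush. Next I lift and carry it to the small round nest.

```bash
python3 -m handwheel '[{"translation":[0,0,-0.02],"angular":[0,0,0],"hand":1},{"translation":[0,0,-0.036],"angular":[0,0,0],"hand":1},{"translation":[0,0,-0.036],"angular":[0,0,0],"hand":1},{"translation":[0.002,-0.025,0],"angular":[0,0,0],"hand":1},{"translation":[0.003,-0.039,0],"angular":[0,0,0],"hand":1},{"translation":[0.003,-0.039,0],"angular":[0,0,0],"hand":1},{"translation":[0.003,-0.039,0],"angular":[0,0,0],"hand":1},{"translation":[0.003,-0.039,0],"angular":[0,0,0],"hand":1},{"translation":[0.002,-0.039,0],"angular":[0,0,0],"hand":1},{"translation":[0.002,-0.030,0],"angular":[0,0,0],"hand":1}]'
python3 -m handwheel '[{"translation":[0,-0.015,0],"angular":[0,0,0],"hand":1},{"translation":[0,0,0],"angular":[0,0,0],"hand":1},{"translation":[0,0,0],"angular":[0,0,0],"hand":1}]'
python3 plan.py .472 -.101 .02
python3 - <<'E'
from h import *
def orange2(im):
    h=cv2.cvtColor(im,cv2.COLOR_RGB2HSV); return (h[...,0]<16)&(h[...,1]>95)&(h[...,2]>50)
for n in("top","side"):
    im=manip.get_image(n); cv2.imwrite(f"pics/{n}6.png",im[:,:,::-1])
    for c in blobs(orange2(im),12): print(n,c.mean(0).round(1),c.min(0),c.max(0))
    print(n,proj(n,[[.472,-.101,.1],[.472,-.101,.004]]).round(1).tolist())
E
```

```text
clock: 5.58
position: [0.4741, -0.112, 0.0591]
ee_rot: [-0.001, 0.988, 0.154, -0.001]
contact_force: [0.3, 0.7, -0.4]
width: 0.0321
gripper_force: 30.0
clock: 5.83
position: [0.4721, -0.1008, 0.0595]
ee_rot: [0.001, 0.988, 0.155, 0.0]
contact_force: [0.8, -0.8, -0.2]
width: 0.0325
gripper_force: 30.0
t 5.83 pos [ 0.4721 -0.1008  0.0595] psi 17.9 tilt 0.10 w 0.0325 | turn tool z 0.0 then shift [-0.2  0.2 39.5] mm (40)
top [585.3 335.1] [571 312] [601 357]
top [176.7 191.8] [163 180] [190 204]
top [271.1 164.4] [259 150] [284 179]
top [264.   95.5] [245  83] [283 103]
top [614.4  38.3] [609  34] [622  42]
top [598.8  33.6] [590  27] [607  40]
top [579.4  33.5] [567  26] [593  38]
top [424.8   9.3] [318   0] [529  26]
top [[364.3, 240.1], [359.5, 244.4]]
side [239.3 294.3] [226 282] [252 307]
side [270.9 234.8] [259 227] [283 243]
side [210.  224.9] [192 217] [228 231]
side [338.8 197.4] [330 187] [350 208]
side [375.3 184. ] [374 177] [377 191]
side [495.1 159.2] [493 157] [498 162]
side [591.7 148.2] [582 133] [599 163]
side [541.2 130.1] [537 125] [546 136]
side [346.6  95.2] [332  84] [358 104]
side [[370.8, 188.4], [370.0, 218.0]]
```

```bash
python3 -m handwheel '[{"translation":[0,0,0.02],"angular":[0,0,0],"hand":1},{"translation":[0,0,0.032],"angular":[0,0,0],"hand":1},{"translation":[0,0,0.02],"angular":[0,0,0],"hand":1},{"translation":[0,0,0.009],"angular":[0,0,0],"hand":1},{"translation":[0,0,0.003],"angular":[0,0,0],"hand":1},{"translation":[0,0,0],"angular":[0,0,0],"hand":1},{"translation":[0,0,0],"angular":[0,0,0],"hand":1}]'
```

```text
clock: 6.52
position: [0.4728, -0.1015, -0.0241]
ee_rot: [0.001, 0.988, 0.154, 0.001]
contact_force: [0.1, 0.7, 0.5]
width: 0.0322
gripper_force: 30.0
```

```bash
python3 -m handwheel '[{"translation":[0,0,0.0015],"angular":[0,0,0],"hand":1},{"translation":[0,0,0.0015],"angular":[0,0,0],"hand":1},{"translation":[0,0,0],"angular":[0,0,0],"hand":1},{"translation":[0,0,0],"angular":[0,0,0],"hand":1}]'
```

```text
clock: 6.85
position: [0.4719, -0.1006, -0.0272]
ee_rot: [0.0, 0.988, 0.154, 0.0]
contact_force: [0.4, 0.5, 0.1]
width: 0.0319
gripper_force: 30.0
```

```bash
python3 -m handwheel '[{"translation":[0,0,0],"angular":[0,0,0],"hand":0},{"translation":[0,0,0],"angular":[0,0,0],"hand":0},{"translation":[0,0,0],"angular":[0,0,0],"hand":0},{"translation":[0,0,0],"angular":[0,0,0],"hand":0},{"translation":[0,0,0],"angular":[0,0,0],"hand":0},{"translation":[0,0,-0.02],"angular":[0,0,0],"hand":0},{"translation":[0,0,-0.036],"angular":[0,0,0],"hand":0},{"translation":[0,0,-0.031],"angular":[0,0,0],"hand":0},{"translation":[0,0,0],"angular":[0,0,0],"hand":0}]'
python3 plan.py .6155 -.139 .05 -13.6
```

```text
clock: 7.6
position: [0.4761, -0.1021, 0.0646]
ee_rot: [0.003, 0.988, 0.154, 0.005]
contact_force: [0.3, -0.2, -0.0]
width: 0.0851
gripper_force: 0.0
t 7.60 pos [ 0.4761 -0.1021  0.0646] psi 17.8 tilt 0.66 w 0.0851 | turn tool z 31.4 then shift [144.2   3.1  14.6] mm (145)
```

```bash
python3 -m handwheel '[{"translation":[0,0,0],"angular":[0,0,6.2],"hand":0},{"translation":[0,0,0],"angular":[0,0,6.3],"hand":0},{"translation":[0,0,0],"angular":[0,0,6.3],"hand":0},{"translation":[0,0,0],"angular":[0,0,6.3],"hand":0},{"translation":[0,0,0],"angular":[0,0,6.3],"hand":0},{"translation":[0.03,0.003,0.01],"angular":[0,0,0],"hand":0},{"translation":[0.039,0,0],"angular":[0,0,0],"hand":0},{"translation":[0.039,0,0],"angular":[0,0,0],"hand":0},{"translation":[0.03,0,0],"angular":[0,0,0],"hand":0},{"translation":[0.01,0,0],"angular":[0,0,0],"hand":0}]'
python3 -m handwheel '[{"translation":[0,0,0],"angular":[0,0,0],"hand":0},{"translation":[0,0,0],"angular":[0,0,0],"hand":0}]'
python3 plan.py .6155 -.139 -.032 -13.6
python3 - <<'E'
from h import *
o=[]
for n,(x,y) in (("top",(330,150)),("side",(310,130))):
    im=manip.get_image(n)[:,:,::-1]; cv2.imwrite(f"pics/{n}7.png",im)
    o.append(cv2.resize(im[y:y+100,x:x+100],None,fx=4,fy=4,interpolation=cv2.INTER_NEAREST))
cv2.imwrite("pics/c8.png",np.clip(np.hstack(o)*1.7,0,255).astype(np.uint8))
for n in("top","side"): print(n,proj(n,[[.472,-.101,.040],[.472,-.101,.004]]).round(1))
E
```

```text
clock: 8.43
position: [0.62, -0.14, 0.0488]
ee_rot: [0.001, 0.993, -0.119, 0.002]
contact_force: [0.8, -0.5, 0.6]
width: 0.0855
gripper_force: 0.0
clock: 8.6
position: [0.6133, -0.1379, 0.0483]
ee_rot: [-0.0, 0.993, -0.119, -0.002]
contact_force: [-0.7, 0.4, 0.5]
width: 0.0856
gripper_force: 0.0
t 8.60 pos [ 0.6133 -0.1379  0.0483] psi -13.6 tilt 0.18 w 0.0856 | turn tool z -0.0 then shift [ 2.4  0.5 80.3] mm (80)
top [[361.2 242.9]
 [359.5 244.4]]
side [[370.3 207.1]
 [370.  218. ]]
```

View pics/c8.png

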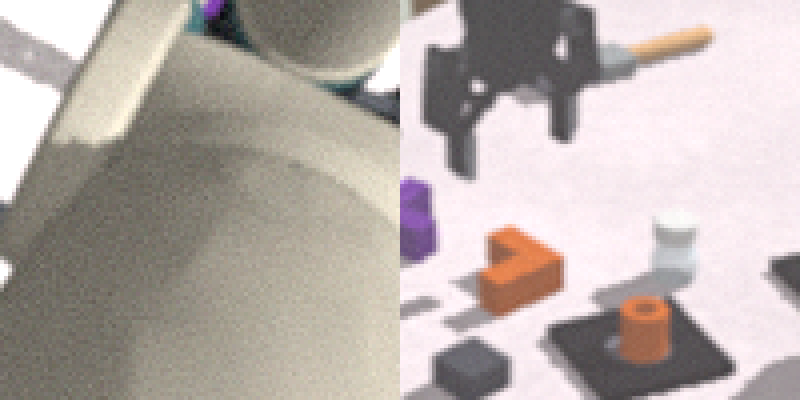

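The side crop shows the bush standing upright in its nest, (645,330) in the crop. The jar is untouched, and the open fingers at (463,175) and (565,140) are above the orange L. I'll check the alignment by projection.

Run:
```python
from h import *
c=np.array([.6133,-.1379]);y=np.array([-.235,-.972])
for z in (.09,.10,.11): print(z,((proj("side",[[*(c-.046*y),z],[*(c+.046*y),z]])-[310,130])*4+[400,0]).round(0).tolist())
# bracket model corners at top in crop coords
M=R.from_euler("z",-13.6,degrees=True).as_matrix()[:2,:2]
P=[[-32,-32],[32,-32],[32,-8],[-8,-8],[-8,32],[-32,32],[12,-20]]
W=np.array(P)/1000@M.T+[.6085,-.1165]
print(((proj("side",np.c_[W,np.full(7,.03)])-[310,130])*4+[400,0]).round(0).tolist())
```

```text
0.09 [[461.0, 190.0], [558.0, 152.0]]
0.1 [[461.0, 178.0], [558.0, 140.0]]
0.11 [[461.0, 165.0], [558.0, 128.0]]
[[560.0, 257.0], [506.0, 226.0], [481.0, 236.0], [515.0, 256.0], [472.0, 273.0], [493.0, 286.0], [510.0, 240.0]]
```

The projection agrees (z bias about 40 mm, bracket outline matches). I descend and grip.

```bash
python3 -m handwheel '[{"translation":[0.001,0,0.02],"angular":[0,0,0],"hand":0},{"translation":[0.001,0,0.03],"angular":[0,0,0],"hand":0},{"translation":[0,0,0.018],"angular":[0,0,0],"hand":0},{"translation":[0,0,0.006],"angular":[0,0,0],"hand":0},{"translation":[0,0,0.004],"angular":[0,0,0],"hand":0},{"translation":[0,0,0.002],"angular":[0,0,0],"hand":0},{"translation":[0,0,0],"angular":[0,0,0],"hand":0}]'
python3 -m handwheel '[{"translation":[0,0,0],"angular":[0,0,0],"hand":1},{"translation":[0,0,0],"angular":[0,0,0],"hand":1},{"translation":[0,0,0],"angular":[0,0,0],"hand":1},{"translation":[0,0,0],"angular":[0,0,0],"hand":1},{"translation":[0,0,0],"angular":[0,0,0],"hand":1},{"translation":[0,0,0],"angular":[0,0,0],"hand":1},{"translation":[0,0,0],"angular":[0,0,0],"hand":1},{"translation":[0,0,0],"angular":[0,0,0],"hand":1},{"translation":[0,0,0],"angular":[0,0,0],"hand":1}]' 35
python3 plan.py .6155 -.139 .06
```

```text
clock: 9.28
position: [0.6169, -0.139, -0.0298]
ee_rot: [0.0, 0.993, -0.119, 0.001]
contact_force: [0.5, 0.2, 1.5]
width: 0.0856
gripper_force: 0.0
clock: 10.03
position: [0.6171, -0.1392, -0.0302]
ee_rot: [0.0, 0.993, -0.119, 0.001]
contact_force: [-0.2, -0.5, 4.8]
width: 0.0232
gripper_force: 35.6
t 10.03 pos [ 0.6171 -0.1392 -0.0302] psi -13.6 tilt 0.07 w 0.0232 | turn tool z 0.0 then shift [ -1.6   0.2 -90.2] mm (90)
```

```bash
python3 -m handwheel '[{"translation":[0,0,-0.02],"angular":[0,0,0],"hand":1},{"translation":[0,0,-0.036],"angular":[0,0,0],"hand":1},{"translation":[0,0,-0.034],"angular":[0,0,5],"hand":1},{"translation":[0,0,0],"angular":[0,0,0],"hand":1}]'
python3 plan.py .477 .0697 .06 -18.6
python3 - <<'E'
from h import *
im=manip.get_image("side"); cv2.imwrite("pics/side8.png",im[:,:,::-1])
def orange2(im):
    h=cv2.cvtColor(im,cv2.COLOR_RGB2HSV); return (h[...,0]<16)&(h[...,1]>95)&(h[...,2]>50)
for c in blobs(orange2(im),30): print(c.mean(0).round(1),c.min(0),c.max(0))
M=R.from_euler("z",-18.6,degrees=True).as_matrix()[:2,:2]
P=np.array([[-32,-32],[32,-32],[32,-8],[-8,-8],[-8,32],[-32,32]])/1000
s=manip.get_state()["position"]
W=(P-[.0136,-.020])@M.T+s[:2]
q=np.vstack([proj("side",np.c_[W,np.full(6,s[2]+.0302+h)]) for h in(0,.03)]); print(q.min(0),q.max(0)); print(q.round(0).tolist())
E
```

```text
clock: 10.37
position: [0.6212, -0.1402, 0.0656]
ee_rot: [0.001, 0.987, -0.163, 0.006]
contact_force: [0.3, -0.1, 0.2]
width: 0.0235
gripper_force: 35.0
t 10.37 pos [ 0.6212 -0.1402  0.0656] psi -18.8 tilt 0.68 w 0.0235 | turn tool z -0.2 then shift [-203.6 -152.9    5.6] mm (255)
[239.3 294.3] [226 282] [252 307]
[270.7 234.7] [259 227] [283 243]
[209.9 225. ] [192 217] [227 231]
[370.6 211.6] [365 204] [377 220]
[336.9 169.4] [327 159] [347 178]
[484.3 158.5] [472 155] [498 162]
[591.9 148.2] [585 134] [599 163]
[365.5  94.6] [350  85] [387 105]
[325.30438183 158.62993617] [348.58248032 181.89591394]
[[349.0, 176.0], [336.0, 168.0], [330.0, 170.0], [337.0, 175.0], [326.0, 179.0], [330.0, 182.0], [349.0, 166.0], [336.0, 159.0], [329.0, 161.0], [337.0, 166.0], [325.0, 169.0], [330.0, 172.0]]
```

```bash
python3 -m handwheel '[{"translation":[-0.0145,-0.011,0],"angular":[0,0,0],"hand":1},{"translation":[-0.029,-0.0225,0],"angular":[0,0,0],"hand":1},{"translation":[-0.03,-0.023,0],"angular":[0,0,0],"hand":1},{"translation":[-0.03,-0.023,0],"angular":[0,0,0],"hand":1},{"translation":[-0.03,-0.023,0],"angular":[0,0,0],"hand":1},{"translation":[-0.03,-0.023,0],"angular":[0,0,0],"hand":1},{"translation":[-0.022,-0.017,0],"angular":[0,0,0],"hand":1},{"translation":[-0.014,-0.0105,0],"angular":[0,0,0],"hand":1},{"translation":[0,0,0],"angular":[0,0,0],"hand":1},{"translation":[0,0,0],"angular":[0,0,0],"hand":1}]'
python3 plan.py .477 .0697 -.022 -18.6
python3 - <<'E'
from h import *
im=manip.get_image("side"); cv2.imwrite("pics/side9.png",im[:,:,::-1])
def orange2(im):
    h=cv2.cvtColor(im,cv2.COLOR_RGB2HSV); return (h[...,0]<16)&(h[...,1]>95)&(h[...,2]>50)
for c in blobs(orange2(im),30): print(c.mean(0).round(1),c.min(0),c.max(0))
M=R.from_euler("z",-18.6,degrees=True).as_matrix()[:2,:2]
P=np.array([[-32,-32],[32,-32],[32,-8],[-8,-8],[-8,32],[-32,32]])/1000
s=manip.get_state()["position"]
W=(P-[.0136,-.020])@M.T+s[:2]
q=np.vstack([proj("side",np.c_[W,np.full(6,s[2]+.0302+h)]) for h in(0,.03)]); print(q.min(0),q.max(0))
E
```

```text
clock: 11.25
position: [0.475, 0.0705, 0.0582]
ee_rot: [0.0, 0.987, -0.161, -0.001]
contact_force: [0.3, 0.3, -0.6]
width: 0.0234
gripper_force: 35.0
t 11.25 pos [0.475  0.0705 0.0582] psi -18.5 tilt 0.14 w 0.0234 | turn tool z 0.1 then shift [ 2.1  0.1 80.2] mm (80)
[239.2 294.3] [226 282] [252 307]
[270.9 234.8] [259 227] [283 243]
[210.2 224.9] [192 217] [227 231]
[332.4 219.4] [320 205] [346 232]
[370.6 211.7] [365 204] [377 220]
[591.8 148.3] [585 133] [599 162]
[364.3  94.2] [346  84] [387 106]
[317.93010203 204.15248336] [345.74981615 234.36567011]
```

```bash
python3 -m handwheel '[{"translation":[0.001,0,0.02],"angular":[0,0,0],"hand":1},{"translation":[0.001,0,0.03],"angular":[0,0,0],"hand":1},{"translation":[0,0,0.018],"angular":[0,0,0],"hand":1},{"translation":[0,0,0.008],"angular":[0,0,0],"hand":1},{"translation":[0,0,0.004],"angular":[0,0,0],"hand":1},{"translation":[0,0,0],"angular":[0,0,0],"hand":1},{"translation":[0,0,0],"angular":[0,0,0],"hand":1}]'
python3 -m handwheel '[{"translation":[0,0,0.0015],"angular":[0,0,0],"hand":1},{"translation":[0,0,0.001],"angular":[0,0,0],"hand":1},{"translation":[0,0,0],"angular":[0,0,0],"hand":1},{"translation":[0,0,0],"angular":[0,0,0],"hand":1}]'
```

```text
clock: 11.88
position: [0.4795, 0.0688, -0.0203]
ee_rot: [-0.0, 0.987, -0.162, 0.001]
contact_force: [0.2, 0.8, -1.5]
width: 0.0232
gripper_force: 34.9
clock: 12.22
position: [0.4788, 0.0693, -0.0227]
ee_rot: [-0.0, 0.987, -0.162, 0.001]
contact_force: [0.3, 0.4, -1.3]
width: 0.0239
gripper_force: 34.9
```

```bash
python3 -m handwheel '[{"translation":[-0.001,0,0.0015],"angular":[0,0,0],"hand":1},{"translation":[0,0,0.001],"angular":[0,0,0],"hand":1},{"translation":[0,0,0],"angular":[0,0,0],"hand":1},{"translation":[0,0,0],"angular":[0,0,0],"hand":1}]'
```

```text
clock: 12.55
position: [0.4774, 0.0696, -0.0258]
ee_rot: [0.0, 0.987, -0.162, -0.0]
contact_force: [-0.6, 0.8, -0.9]
width: 0.0234
gripper_force: 34.9
```

```bash
python3 -m handwheel '[{"translation":[0,0,0],"angular":[0,0,0],"hand":0},{"translation":[0,0,0],"angular":[0,0,0],"hand":0},{"translation":[0,0,0],"angular":[0,0,0],"hand":0},{"translation":[0,0,0],"angular":[0,0,0],"hand":0},{"translation":[0,0,0],"angular":[0,0,0],"hand":0},{"translation":[0,0,-0.02],"angular":[0,0,0],"hand":0},{"translation":[0,0,-0.036],"angular":[0,0,0],"hand":0},{"translation":[0,0,-0.030],"angular":[0,0,0],"hand":0},{"translation":[0,0,0],"angular":[0,0,0],"hand":0},{"translation":[0,0,0],"angular":[0,0,0],"hand":0}]'
python3 plan.py .628 .141 .05 46
python3 - <<'E'
from h import *
im=cv2.imread("pics/top0.png")[:,:,::-1].copy()
c=[c for c in blobs(orange(im),40) if abs(c.mean(0)-[271,164]).max()<4][0]
w=cast("top",c,.015); a=w-w.mean(0); u,s,v=np.linalg.svd(a); print(np.degrees(np.arctan2(v[0,1],v[0,0])))
m=cv2.imread("pics/side9.png")[:,:,::-1].copy()
E
```

```text
clock: 13.38
position: [0.4791, 0.0696, 0.062]
ee_rot: [-0.0, 0.987, -0.162, 0.002]
contact_force: [-0.7, 0.5, -0.8]
width: 0.0853
gripper_force: 0.0
t 13.38 pos [0.4791 0.0696 0.062 ] psi -18.6 tilt 0.27 w 0.0853 | turn tool z -64.6 then shift [154.8  57.5  12. ] mm (166)
-135.01139178838736
```

```bash
python3 -m handwheel '[{"translation":[0,0,0],"angular":[0,0,-7.1],"hand":0},{"translation":[0,0,0],"angular":[0,0,-7.1],"hand":0},{"translation":[0,0,0],"angular":[0,0,-7.1],"hand":0},{"translation":[0,0,0],"angular":[0,0,-7.1],"hand":0},{"translation":[0,0,0],"angular":[0,0,-7.1],"hand":0},{"translation":[0,0,0],"angular":[0,0,-7.1],"hand":0},{"translation":[0,0,0],"angular":[0,0,-7.1],"hand":0},{"translation":[0,0,0],"angular":[0,0,-7.1],"hand":0},{"translation":[0,0,0],"angular":[0,0,-7.1],"hand":0}]'
python3 -m handwheel '[{"translation":[0.02,0.007,0],"angular":[0,0,0],"hand":0},{"translation":[0.036,0.013,0.01],"angular":[0,0,0],"hand":0},{"translation":[0.036,0.013,0],"angular":[0,0,0],"hand":0},{"translation":[0.036,0.013,0],"angular":[0,0,0],"hand":0},{"translation":[0.02,0.007,0],"angular":[0,0,0],"hand":0},{"translation":[0.008,0.004,0],"angular":[0,0,0],"hand":0},{"translation":[0,0,0],"angular":[0,0,0],"hand":0},{"translation":[0,0,0],"angular":[0,0,0],"hand":0}]'
python3 plan.py .628 .141 -.031 45.5
python3 - <<'E'
from h import *
o=[]
im=manip.get_image("side")[:,:,::-1]; cv2.imwrite("pics/side10.png",im)
cv2.imwrite("pics/c9.png",np.clip(cv2.resize(im[150:290,230:400],None,fx=4,fy=4,interpolation=cv2.INTER_NEAREST)*1.6,0,255).astype(np.uint8))
s=manip.get_state()["position"]
y=np.array([.713,-.701]); print((proj("side",[[*(s[:2]-.046*y),s[2]+.053],[*(s[:2]+.046*y),s[2]+.053]])-[230,150])*4)
E
```

```text
clock: 14.13
position: [0.476, 0.0695, 0.0586]
ee_rot: [-0.001, 0.922, 0.388, -0.002]
contact_force: [-0.4, -0.2, 0.4]
width: 0.0853
gripper_force: 0.0
clock: 14.8
position: [0.6256, 0.1397, 0.0485]
ee_rot: [-0.0, 0.923, 0.385, -0.002]
contact_force: [-0.8, -0.8, -0.6]
width: 0.0855
gripper_force: 0.0
t 14.80 pos [0.6256 0.1397 0.0485] psi 45.3 tilt 0.27 w 0.0855 | turn tool z -0.2 then shift [ 2.6  0.8 79.5] mm (80)
[[155.49728632 270.16305071]
 [152.49933617 195.69441608]]
```

View pics/c9.png

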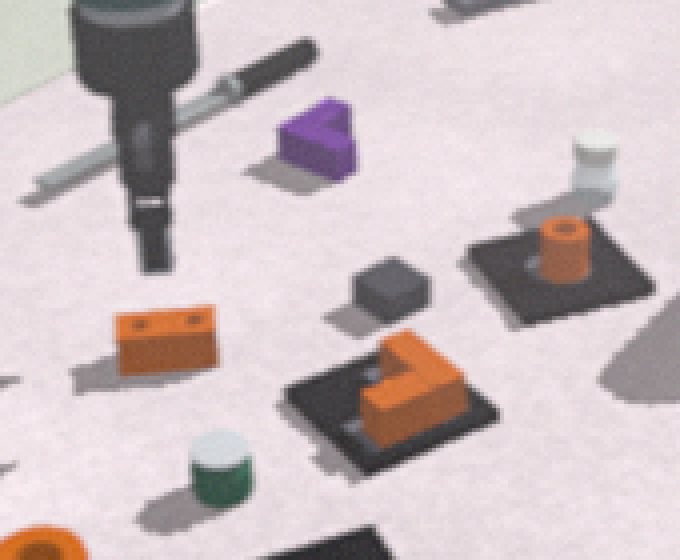

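The crop shows the L flat in its nest at (412,390), the bush in place, tin and jar untouched, and the gripper over the block (165,340). I descend and grip.

```bash
python3 -m handwheel '[{"translation":[0.0005,0,0.02],"angular":[0,0,0],"hand":0},{"translation":[0.0005,0,0.03],"angular":[0,0,0],"hand":0},{"translation":[0,0,0.018],"angular":[0,0,0],"hand":0},{"translation":[0,0,0.007],"angular":[0,0,0],"hand":0},{"translation":[0,0,0.004],"angular":[0,0,0],"hand":0},{"translation":[0,0,0.002],"angular":[0,0,0],"hand":0},{"translation":[0,0,0],"angular":[0,0,0],"hand":0}]'
python3 -m handwheel '[{"translation":[0,0,0],"angular":[0,0,0],"hand":1},{"translation":[0,0,0],"angular":[0,0,0],"hand":1},{"translation":[0,0,0],"angular":[0,0,0],"hand":1},{"translation":[0,0,0],"angular":[0,0,0],"hand":1},{"translation":[0,0,0],"angular":[0,0,0],"hand":1},{"translation":[0,0,0],"angular":[0,0,0],"hand":1},{"translation":[0,0,0],"angular":[0,0,0],"hand":1},{"translation":[0,0,0],"angular":[0,0,0],"hand":1},{"translation":[0,0,0],"angular":[0,0,0],"hand":1}]' 35
python3 plan.py .628 .141 .06
```

```text
clock: 15.43
position: [0.6287, 0.1407, -0.0299]
ee_rot: [0.0, 0.923, 0.385, 0.0]
contact_force: [0.1, -0.3, 0.4]
width: 0.0853
gripper_force: 0.0
clock: 16.18
position: [0.6291, 0.141, -0.0301]
ee_rot: [0.0, 0.923, 0.385, 0.001]
contact_force: [0.1, 0.1, 4.5]
width: 0.0292
gripper_force: 36.6
t 16.18 pos [ 0.6291  0.141  -0.0301] psi 45.3 tilt 0.08 w 0.0292 | turn tool z 0.0 then shift [ -0.8  -0.8 -90.1] mm (90)
```

```bash
python3 -m handwheel '[{"translation":[0,0,-0.02],"angular":[0,0,0],"hand":1},{"translation":[0,0,-0.036],"angular":[0,0,0],"hand":1},{"translation":[0,0,-0.034],"angular":[0,0,6.8],"hand":1},{"translation":[0,0,0],"angular":[0,0,6.8],"hand":1},{"translation":[0,0,0],"angular":[0,0,6.8],"hand":1},{"translation":[0,0,0],"angular":[0,0,6.8],"hand":1},{"translation":[0,0,0],"angular":[0,0,6.8],"hand":1},{"translation":[0,0,0],"angular":[0,0,6.8],"hand":1},{"translation":[0,0,0],"angular":[0,0,6.8],"hand":1},{"translation":[0,0,0],"angular":[0,0,6.8],"hand":1}]'
python3 -m handwheel '[{"translation":[0,0,0],"angular":[0,0,6.8],"hand":1},{"translation":[0,0,0],"angular":[0,0,6.8],"hand":1},{"translation":[0,0,0],"angular":[0,0,6.7],"hand":1},{"translation":[0,0,0],"angular":[0,0,0],"hand":1}]'
python3 plan.py .391 -.276 .06 -29.4
python3 -c "
from h import *
w=cast('top',[[420,305],[437.5,275]],.009);d=w[1]-w[0];print(np.degrees(np.arctan2(d[1],d[0])))"
```

```text
clock: 17.02
position: [0.6277, 0.1408, 0.0583]
ee_rot: [0.0, 0.997, -0.083, -0.001]
contact_force: [-0.7, -1.1, -1.2]
width: 0.0293
gripper_force: 35.9
clock: 17.35
position: [0.6277, 0.1408, 0.0583]
ee_rot: [0.0, 0.967, -0.255, -0.001]
contact_force: [-0.5, 0.3, -1.0]
width: 0.0291
gripper_force: 35.9
t 17.35 pos [0.6277 0.1408 0.0583] psi -29.6 tilt 0.12 w 0.0291 | turn tool z -0.2 then shift [ -1.6 479.4  -1.7] mm (479)
-23.817173097089714
```

```bash
python3 -m handwheel '[{"translation":[0,0.02,-0.001],"angular":[0,0,0],"hand":1},{"translation":[0,0.04,-0.001],"angular":[0,0,0],"hand":1},{"translation":[0,0.04,0],"angular":[0,0,0],"hand":1},{"translation":[0,0.04,0],"angular":[0,0,0],"hand":1},{"translation":[0,0.04,0],"angular":[0,0,0],"hand":1},{"translation":[0,0.04,0],"angular":[0,0,0],"hand":1},{"translation":[0,0.04,0],"angular":[0,0,0],"hand":1},{"translation":[0,0.04,0],"angular":[0,0,0],"hand":1},{"translation":[0,0.04,0],"angular":[0,0,0],"hand":1},{"translation":[0,0.04,0],"angular":[0,0,0],"hand":1}]'
python3 -m handwheel '[{"translation":[0,0.04,0],"angular":[0,0,0],"hand":1},{"translation":[0,0.03,0],"angular":[0,0,0],"hand":1},{"translation":[0,0.02,0],"angular":[0,0,0],"hand":1},{"translation":[0,0.01,0],"angular":[0,0,0],"hand":1},{"translation":[0,0,0],"angular":[0,0,0],"hand":1},{"translation":[0,0,0],"angular":[0,0,0],"hand":1}]'
python3 plan.py .391 -.276 -.022 -29.4
python3 - <<'E'
from h import *
def orange2(im):
    h=cv2.cvtColor(im,cv2.COLOR_RGB2HSV); return (h[...,0]<16)&(h[...,1]>95)&(h[...,2]>50)
s=manip.get_state()["position"]
M=R.from_euler("z",-29.5,degrees=True).as_matrix()[:2,:2]
W=np.array([[-33,-15],[33,-15],[33,15],[-33,15]])/1000@M.T+s[:2]
for n in("top","side"):
    im=manip.get_image(n); cv2.imwrite(f"pics/{n}11.png",im[:,:,::-1])
    for c in blobs(orange2(im),12): print(n,c.mean(0).round(1),c.min(0),c.max(0))
    q=np.vstack([proj(n,np.c_[W,np.full(4,s[2]+.0301+h)]) for h in(0,.03)]); print(q.min(0),q.max(0))
E
```

```text
clock: 18.18
position: [0.4402, -0.1911, 0.0611]
ee_rot: [-0.0, 0.968, -0.252, -0.0]
contact_force: [0.4, 1.0, -1.6]
width: 0.029
gripper_force: 35.9
clock: 18.68
position: [0.3925, -0.2764, 0.061]
ee_rot: [-0.001, 0.967, -0.254, -0.0]
contact_force: [-0.3, 1.0, -0.6]
width: 0.0294
gripper_force: 35.9
t 18.68 pos [ 0.3925 -0.2764  0.061 ] psi -29.4 tilt 0.07 w 0.0294 | turn tool z -0.0 then shift [-1.5  0.3 83. ] mm (83)
top [438.2 301.6] [427 292] [448 312]
top [360.  243.5] [352 236] [368 251]
top [278.5 234.2] [259 220] [295 249]
top [176.9 192. ] [163 180] [190 204]
top [263.2  95.3] [245  84] [283 103]
top [584.9  31.3] [548  19] [624  42]
top [428.4   9.7] [320   0] [532  26]
[426.89479427 274.84823821] [462.49647337 310.91716144]
side [239.3 294.3] [226 281] [252 307]
side [331.7 247.3] [320 233] [346 261]
side [209.7 224.9] [192 217] [228 231]
side [370.4 211.8] [365 204] [376 220]
side [429.3 170. ] [425 161] [433 179]
side [487.2 159. ] [479 156] [497 162]
side [591.6 149. ] [585 133] [599 162]
side [536.7 136.7] [528 125] [545 150]
side [379.8  90.5] [374  88] [386  93]
[416.775853   160.01069621] [439.20174397 180.78252446]
```

```bash
python3 -m handwheel '[{"translation":[-0.0005,0,0.02],"angular":[0,0,0],"hand":1},{"translation":[-0.0005,0,0.032],"angular":[0,0,0],"hand":1},{"translation":[0,0,0.018],"angular":[0,0,0],"hand":1},{"translation":[0,0,0.008],"angular":[0,0,0],"hand":1},{"translation":[0,0,0.004],"angular":[0,0,0],"hand":1},{"translation":[0,0,0.002],"angular":[0,0,0],"hand":1},{"translation":[0,0,0],"angular":[0,0,0],"hand":1},{"translation":[0,0,0],"angular":[0,0,0],"hand":1}]'
```

```text
clock: 19.45
position: [0.3926, -0.2771, -0.0218]
ee_rot: [0.001, 0.967, -0.254, 0.001]
contact_force: [1.3, 0.0, -1.1]
width: 0.0293
gripper_force: 35.9
```

```bash
python3 -m handwheel '[{"translation":[0,0,0.002],"angular":[0,0,0],"hand":1},{"translation":[0,0,0.0015],"angular":[0,0,0],"hand":1},{"translation":[0,0,0],"angular":[0,0,0],"hand":1},{"translation":[0,0,0],"angular":[0,0,0],"hand":1}]'
python3 -m handwheel '[{"translation":[0,0,0],"angular":[0,0,0],"hand":0},{"translation":[0,0,0],"angular":[0,0,0],"hand":0},{"translation":[0,0,0],"angular":[0,0,0],"hand":0},{"translation":[0,0,0],"angular":[0,0,0],"hand":0},{"translation":[0,0,0],"angular":[0,0,0],"hand":0},{"translation":[0,0,-0.02],"angular":[0,0,0],"hand":0},{"translation":[0,0,-0.036],"angular":[0,0,0],"hand":0},{"translation":[0,0,-0.030],"angular":[0,0,0],"hand":0},{"translation":[0,0,0],"angular":[0,0,0],"hand":0},{"translation":[0,0,0],"angular":[0,0,0],"hand":0}]'
python3 plan.py .5235 .3525 .06 17.7;python3 plan.py .5235 .3525 .06
```

```text
clock: 19.78
position: [0.3917, -0.2767, -0.026]
ee_rot: [0.0, 0.967, -0.254, 0.0]
contact_force: [-0.5, -1.1, -0.7]
width: 0.0295
gripper_force: 35.9
clock: 20.62
position: [0.3928, -0.2776, 0.0615]
ee_rot: [0.001, 0.967, -0.254, 0.002]
contact_force: [-0.2, 0.4, 0.0]
width: 0.0856
gripper_force: 0.0
t 20.62 pos [ 0.3928 -0.2776  0.0615] psi -29.4 tilt 0.27 w 0.0856 | turn tool z -47.1 then shift [ 316.1 -560.6    1.5] mm (644)
t 20.62 pos [ 0.3928 -0.2776  0.0615] psi -29.4 tilt 0.27 w 0.0856 | turn tool z 0.0 then shift [-195.9 -613.     1.5] mm (644)
```

```bash
python3 -m handwheel '[{"translation":[0,0,0],"angular":[0,0,-6.7],"hand":0},{"translation":[0,0,0],"angular":[0,0,-6.7],"hand":0},{"translation":[0,0,0],"angular":[0,0,-6.7],"hand":0},{"translation":[0,0,0],"angular":[0,0,-6.7],"hand":0},{"translation":[0,0,0],"angular":[0,0,-6.7],"hand":0},{"translation":[0,0,0],"angular":[0,0,-6.7],"hand":0},{"translation":[0,0,0],"angular":[0,0,-6.8],"hand":0},{"translation":[0.01,-0.018,0],"angular":[0,0,0],"hand":0},{"translation":[0.02,-0.0355,0],"angular":[0,0,0],"hand":0},{"translation":[0.02,-0.0355,0],"angular":[0,0,0],"hand":0}]'
python3 -m handwheel '[{"translation":[0.02,-0.0355,0],"angular":[0,0,0],"hand":0},{"translation":[0.02,-0.0355,0],"angular":[0,0,0],"hand":0},{"translation":[0.02,-0.0355,0],"angular":[0,0,0],"hand":0},{"translation":[0.02,-0.0355,0],"angular":[0,0,0],"hand":0},{"translation":[0.02,-0.0355,0],"angular":[0,0,0],"hand":0},{"translation":[0.02,-0.0355,0],"angular":[0,0,0],"hand":0},{"translation":[0.02,-0.0355,0],"angular":[0,0,0],"hand":0},{"translation":[0.02,-0.0355,0],"angular":[0,0,0],"hand":0},{"translation":[0.02,-0.0355,0],"angular":[0,0,0],"hand":0},{"translation":[0.02,-0.0355,0],"angular":[0,0,0],"hand":0}]'
python3 -m handwheel '[{"translation":[0.02,-0.0355,0],"angular":[0,0,0],"hand":0},{"translation":[0.02,-0.0355,0],"angular":[0,0,0],"hand":0},{"translation":[0.018,-0.033,0],"angular":[0,0,0],"hand":0},{"translation":[0.008,-0.012,0],"angular":[0,0,0],"hand":0},{"translation":[0,0,0],"angular":[0,0,0],"hand":0},{"translation":[0,0,0],"angular":[0,0,0],"hand":0}]'
python3 plan.py .5235 .3525 -.034
python3 - <<'E'
from h import *
for n in("top","side"):
    im=manip.get_image(n)[:,:,::-1]; cv2.imwrite(f"pics/{n}12.png",im)
o=[cv2.resize(x,None,fx=3.5,fy=3.5,interpolation=cv2.INTER_NEAREST) for x in (cv2.imread("pics/top12.png")[150:260,150:260],cv2.imread("pics/side12.png")[200:310,190:300])]
cv2.imwrite("pics/c10.png",np.clip(np.hstack(o)*1.6,0,255).astype(np.uint8))
E
```

```text
clock: 21.45
position: [0.4115, -0.1758, 0.0582]
ee_rot: [-0.001, 0.989, 0.151, -0.001]
contact_force: [1.4, 0.6, 0.3]
width: 0.0853
gripper_force: 0.0
clock: 22.28
position: [0.4947, 0.2239, 0.0579]
ee_rot: [0.0, 0.988, 0.153, -0.002]
contact_force: [0.8, -0.5, -0.4]
width: 0.0852
gripper_force: 0.0
clock: 22.78
position: [0.5226, 0.3524, 0.0575]
ee_rot: [0.001, 0.988, 0.153, -0.002]
contact_force: [-0.2, -0.7, -0.1]
width: 0.0854
gripper_force: 0.0
t 22.78 pos [0.5226 0.3524 0.0575] psi 17.7 tilt 0.25 w 0.0854 | turn tool z 0.0 then shift [ 0.9  0.2 91.5] mm (92)
```

View pics/c10.png

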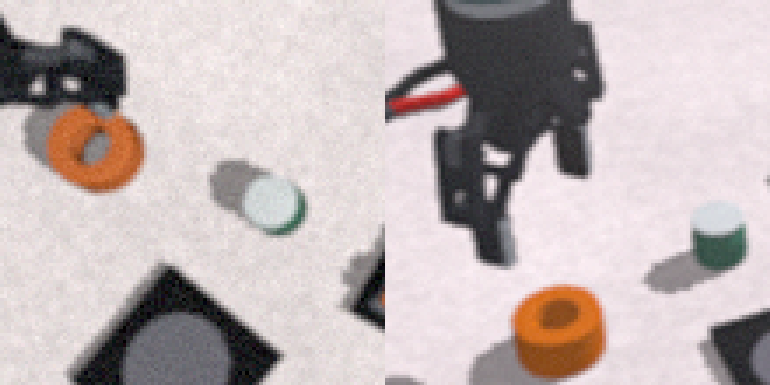

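The side crop shows the open tips at (495,260) and (575,172) above the collar (560,330). I'll check the centring by projection.

Run:
```python
from h import *
c=np.array([.5226,.3524]);y=np.array([.304,-.953])
for z in (.10,.11,.12):
  P=[[*(c-.046*y),z],[*(c+.046*y),z]]
  print(z,((proj("side",P)-[190,200])*3.5+[385,0]).round(0).tolist(),((proj("top",P)-[150,150])*3.5).round(0).tolist())
print(((proj("side",[.5235,.3525,.03])-[190,200])*3.5+[385,0]).round(0),((proj("top",[.5235,.3525,.03])-[150,150])*3.5).round(0))
im=cv2.imread("pics/side12.png")[:,:,::-1].copy()
h=cv2.cvtColor(im,cv2.COLOR_RGB2HSV); m=(h[...,0]<16)&(h[...,1]>95)&(h[...,2]>50)
for n in ("side","top"):
  im=cv2.imread(f"pics/{n}12.png")[:,:,::-1].copy();h=cv2.cvtColor(im,cv2.COLOR_RGB2HSV); m=(h[...,0]<16)&(h[...,1]>95)&(h[...,2]>50)
  for b in blobs(m,100): print(n,*info(n,b,.015))
```

```text
0.1 [[497.0, 277.0], [574.0, 187.0]] [[-32.0, 126.0], [116.0, 106.0]]
0.11 [[495.0, 263.0], [572.0, 174.0]] [[-39.0, 122.0], [110.0, 102.0]]
0.12 [[492.0, 250.0], [570.0, 161.0]] [[-47.0, 118.0], [104.0, 97.0]]
[[550. 317.]] [[ 85. 141.]]
side [239. 294.] [525.2 346.6] [524.8 346.5] [56.6 86.5] 54.7
side [332. 247.] [464.9  82.6] [465.1  79.6] [ 66.2 119.9] 38.9
side [371. 212.] [ 480.  -116.7] [ 478.2 -115.6] [34.6 86.1] 34.2
side [427. 196.] [ 393.7 -289.4] [ 393.7 -288.7] [ 56.3 106.4] 54.6
side [592. 148.] [  78.3 -936.9] [  78.8 -941.7] [ 22.2 285.4] 5.1
side [357.  94.] [1127.6 -977.4] [1120.  -959.5] [217.5 266.7] 8.9
top [585. 334.] [ 355.  -624.4] [ 356.3 -622.4] [102.6  27.8] 28.6
top [431. 292.] [ 389.1 -277.4] [ 389.6 -277.2] [39.4 72. ] 61.4
top [360. 243.] [ 473.2 -101.2] [ 473.7 -101.3] [34.4 36.8] 54.0
top [279. 234.] [461.7  89.6] [471.2  95.3] [71.8 66.9] 72.1
top [177. 192.] [522.4 352.6] [523.4 352. ] [68.  54.8] 77.9
top [424.   9.] [1121.4 -220.2] [1122.9 -179.9] [557.4  44.2] 89.9
```

```bash
python3 -m handwheel '[{"translation":[0,0.002,0.02],"angular":[0,0,0],"hand":0},{"translation":[0,0,0.034],"angular":[0,0,0],"hand":0},{"translation":[0,0,0.024],"angular":[0,0,0],"hand":0},{"translation":[0,0,0.008],"angular":[0,0,0],"hand":0},{"translation":[0,0,0.004],"angular":[0,0,0],"hand":0},{"translation":[0,0,0.003],"angular":[0,0,0],"hand":0},{"translation":[0,0,0],"angular":[0,0,0],"hand":0}]'
python3 -m handwheel '[{"translation":[0,0,0],"angular":[0,0,0],"hand":1},{"translation":[0,0,0],"angular":[0,0,0],"hand":1},{"translation":[0,0,0],"angular":[0,0,0],"hand":1},{"translation":[0,0,0],"angular":[0,0,0],"hand":1},{"translation":[0,0,0],"angular":[0,0,0],"hand":1},{"translation":[0,0,0],"angular":[0,0,0],"hand":1},{"translation":[0,0,0],"angular":[0,0,0],"hand":1},{"translation":[0,0,0],"angular":[0,0,0],"hand":1},{"translation":[0,0,0],"angular":[0,0,0],"hand":1}]' 35
python3 plan.py .384 .262 .055
```

```text
clock: 23.47
position: [0.5254, 0.3505, -0.0325]
ee_rot: [-0.0, 0.988, 0.152, 0.001]
contact_force: [0.3, -0.6, 0.4]
width: 0.0852
gripper_force: 0.0
clock: 24.22
position: [0.5257, 0.3512, -0.0314]
ee_rot: [-0.0, 0.988, 0.153, 0.001]
contact_force: [0.3, -1.2, 6.4]
width: 0.0566
gripper_force: 37.1
t 24.22 pos [ 0.5257  0.3512 -0.0314] psi 17.6 tilt 0.16 w 0.0566 | turn tool z 0.0 then shift [-162.    42.3  -86.4] mm (188)
```

```bash
python3 -m handwheel '[{"translation":[0,0,-0.016],"angular":[0,0,0],"hand":1},{"translation":[0,0,-0.035],"angular":[0,0,0],"hand":1},{"translation":[0,0,-0.035],"angular":[0,0,0],"hand":1},{"translation":[-0.018,0.005,0],"angular":[0,0,0],"hand":1},{"translation":[-0.036,0.009,0],"angular":[0,0,0],"hand":1},{"translation":[-0.036,0.009,0],"angular":[0,0,0],"hand":1},{"translation":[-0.036,0.009,0],"angular":[0,0,0],"hand":1},{"translation":[-0.025,0.007,0],"angular":[0,0,0],"hand":1},{"translation":[-0.011,0.003,0],"angular":[0,0,0],"hand":1},{"translation":[0,0,0],"angular":[0,0,0],"hand":1}]'
python3 -m handwheel '[{"translation":[0,0,0],"angular":[0,0,0],"hand":1},{"translation":[0,0,0],"angular":[0,0,0],"hand":1}]'
python3 plan.py .384 .262 -.022
python3 - <<'E'
from h import *
def orange2(im):
    h=cv2.cvtColor(im,cv2.COLOR_RGB2HSV); return (h[...,0]<16)&(h[...,1]>95)&(h[...,2]>50)
s=manip.get_state()["position"]; t=np.linspace(0,6.28,60)
W=np.c_[np.cos(t),np.sin(t)]*.029+s[:2]
for n in("top","side"):
    im=manip.get_image(n); cv2.imwrite(f"pics/{n}13.png",im[:,:,::-1])
    for c in blobs(orange2(im),60): print(n,c.mean(0).round(1),c.min(0),c.max(0))
    q=np.vstack([proj(n,np.c_[W,np.full(60,s[2]+.0314+h)]) for h in(0,.03)]); print(q.min(0),q.max(0))
E
```

```text
clock: 25.05
position: [0.3803, 0.2606, 0.0531]
ee_rot: [0.0, 0.988, 0.153, -0.001]
contact_force: [0.9, 0.0, -0.4]
width: 0.0566
gripper_force: 37.8
clock: 25.22
position: [0.3857, 0.2633, 0.0534]
ee_rot: [-0.001, 0.988, 0.153, 0.002]
contact_force: [1.6, -0.1, -0.7]
width: 0.0567
gripper_force: 37.8
t 25.22 pos [0.3857 0.2633 0.0534] psi 17.5 tilt 0.23 w 0.0567 | turn tool z 0.0 then shift [-2.   0.7 75.4] mm (75)
top [584.8 334.6] [570 312] [601 357]
top [431.3 292.9] [417 277] [446 309]
top [189.  261.3] [176 254] [201 267]
top [360.2 243.4] [352 236] [368 251]
top [278.6 234.2] [259 220] [296 249]
top [263.5  95.4] [245  83] [283 103]
top [427.8   9.6] [320   0] [531  26]
[170.51024132 237.53435017] [203.06524268 266.27651165]
side [323.  258.6] [303 233] [346 281]
side [209.5 225. ] [192 217] [227 231]
side [370.6 211.6] [365 204] [377 220]
side [426.8 195.8] [417 187] [437 205]
side [592.5 147.2] [585 134] [600 163]
side [359.8  95.2] [333  85] [388 106]
[294.85134572 254.60749308] [322.97426236 283.23307263]
```

Position is good, so I descend to the recess.

```bash
python3 -m handwheel '[{"translation":[-0.0005,0.0005,0.02],"angular":[0,0,0],"hand":1},{"translation":[-0.0005,0,0.026],"angular":[0,0,0],"hand":1},{"translation":[0,0,0.017],"angular":[0,0,0],"hand":1},{"translation":[0,0,0.008],"angular":[0,0,0],"hand":1},{"translation":[0,0,0.004],"angular":[0,0,0],"hand":1},{"translation":[0,0,0.002],"angular":[0,0,0],"hand":1},{"translation":[0,0,0],"angular":[0,0,0],"hand":1},{"translation":[0,0,0],"angular":[0,0,0],"hand":1}]'
```

```text
clock: 25.98
position: [0.3831, 0.2616, -0.0236]
ee_rot: [-0.0, 0.988, 0.153, 0.001]
contact_force: [0.0, 0.4, -0.8]
width: 0.0566
gripper_force: 37.8
```

```bash
python3 -m handwheel '[{"translation":[0,0,0.002],"angular":[0,0,0],"hand":1},{"translation":[0,0,0.0015],"angular":[0,0,0],"hand":1},{"translation":[0,0,0],"angular":[0,0,0],"hand":1},{"translation":[0,0,0],"angular":[0,0,0],"hand":1}]'
python3 -m handwheel '[{"translation":[0,0,0],"angular":[0,0,0],"hand":0},{"translation":[0,0,0],"angular":[0,0,0],"hand":0},{"translation":[0,0,0],"angular":[0,0,0],"hand":0},{"translation":[0,0,0],"angular":[0,0,0],"hand":0},{"translation":[0,0,0],"angular":[0,0,0],"hand":0},{"translation":[0,0,-0.02],"angular":[0,0,0],"hand":0},{"translation":[0,0,-0.036],"angular":[0,0,0],"hand":0},{"translation":[0,0,-0.036],"angular":[0,0,0],"hand":0},{"translation":[0,0,-0.03],"angular":[0,0,0],"hand":0},{"translation":[0.03,0,0],"angular":[0,0,0],"hand":0}]'
python3 -m handwheel '[{"translation":[0.035,0,0],"angular":[0,0,0],"hand":0},{"translation":[0.035,0,0],"angular":[0,0,0],"hand":0},{"translation":[0.035,0,0],"angular":[0,0,0],"hand":0},{"translation":[0.02,0,0],"angular":[0,0,0],"hand":0},{"translation":[0,0,0],"angular":[0,0,0],"hand":0},{"translation":[0,0,0],"angular":[0,0,0],"hand":0}]'
python3 - <<'E'
from h import *
for n in("top","side"):
    im=manip.get_image(n)[:,:,::-1]; cv2.imwrite(f"pics/{n}14.png",im)
o=[cv2.imread("pics/top14.png")[190:330,160:460],cv2.imread("pics/side14.png")[170:330,270:450]]
a=cv2.resize(o[0],(640,299),interpolation=cv2.INTER_CUBIC);b=cv2.resize(o[1],(337,300),interpolation=cv2.INTER_CUBIC)
c=np.zeros((600,640,3),np.uint8);c[:299]=a;c[300:,:337]=b
cv2.imwrite("pics/c11.png",np.clip(c*1.7,0,255).astype(np.uint8))
E
```

```text
clock: 26.32
position: [0.3824, 0.2612, -0.0274]
ee_rot: [-0.0, 0.988, 0.153, 0.0]
contact_force: [-0.7, 0.3, 0.7]
width: 0.0569
gripper_force: 37.9
clock: 27.15
position: [0.409, 0.2703, 0.1]
ee_rot: [-0.001, 0.988, 0.153, 0.002]
contact_force: [-0.4, -0.1, 0.9]
width: 0.0853
gripper_force: 0.0
clock: 27.65
position: [0.5302, 0.3078, 0.0934]
ee_rot: [0.0, 0.988, 0.152, -0.001]
contact_force: [-0.5, 0.6, 0.3]
width: 0.0856
gripper_force: 0.0
```

View pics/c11.png

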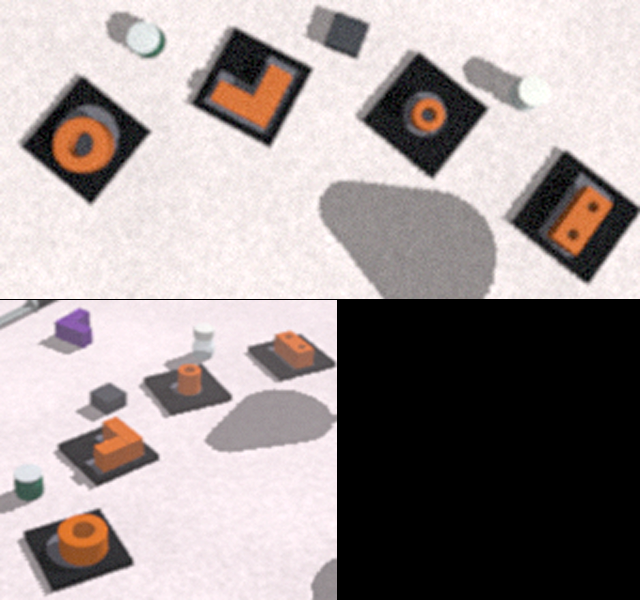

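Run:
```python
from h import *
def orange2(im):
    h=cv2.cvtColor(im,cv2.COLOR_RGB2HSV); return (h[...,0]<16)&(h[...,1]>110)&(h[...,2]>50)
nest={"collar":(384,262),"bracket":(470.5,93),"bush":(472.3,-100.8),"block":(391,-276)}
for n in("top","side"):
    im=cv2.imread(f"pics/{n}14.png")[:,:,::-1].copy()
    for b in blobs(orange2(im),60):
        r=info(n,b,.019)
        for k,v in nest.items():
            if np.hypot(*(r[1]-v))<40: print(n,k,r[0],"cent-nest",(r[1]-v).round(1),"rect-nest",(r[2]-v).round(1),r[3],r[4])
# plates & recess remeasured, unshadowed now: grey floor+plate
im=cv2.imread("pics/top14.png")[:,:,::-1].copy()
h=cv2.cvtColor(im,cv2.COLOR_RGB2HSV)
for k,v in nest.items():
    P=proj("top",[v[0]/1000,v[1]/1000,.009])[0].astype(int)
    m=((im.max(2)<45)|orange2(im)).astype(np.uint8); mm=np.zeros_like(m); mm[P[1]-32:P[1]+32,P[0]-32:P[0]+32]=1
    for b in blobs(m&mm,600): print(k,*info("top",b,.009))
# collar: predicted silhouette if centred
for k,rad,ht in(("collar",.029,.03),("bush",.017,.036)):
    t=np.linspace(0,6.28,200); W=np.c_[np.cos(t),np.sin(t)]*rad+np.array(nest[k])/1000
    q=np.vstack([proj("top",np.c_[W,np.full(200,.004+z)]) for z in(0,ht)]); print(k,"pred centred",q.min(0).round(1),q.max(0).round(1))
    for b in blobs(orange2(im),60):
        if np.abs(b.mean(0)-q.mean(0)).max()<8: print("seen",b.min(0),b.max(0)+1)
```

```text
top block [431. 293.] cent-nest [-1.9 -0.3] rect-nest [-1.4 -0.1] [38.6 71.7] 60.9
top collar [199. 258.] cent-nest [-5.3  1.3] rect-nest [-4.8  1.7] [61.  65.9] 19.0
top bush [360. 244.] cent-nest [ 0.4 -0.2] rect-nest [ 0.5 -0.8] [35.  34.9] 8.4
top bracket [279. 234.] cent-nest [-9.4 -3.9] rect-nest [-0.1  1.9] [70.7 64.7] 73.2
side collar [314. 297.] cent-nest [-3.3 -4.9] rect-nest [-2.  -3.4] [60.3 86.7] 38.2
side bracket [332. 247.] cent-nest [-9.  -5.8] rect-nest [ 0.2 -3.8] [80.4 96.6] 69.7
side bush [371. 212.] cent-nest [  4.2 -11.2] rect-nest [  3.9 -11.4] [34.4 80.5] 34.2
side block [427. 196.] cent-nest [ -2.  -13.2] rect-nest [ -3.4 -10.4] [ 46.9 105. ] 51.9
collar [200. 255.] [386.2 265.1] [386.2 264.8] [99.  96.1] 61.7
bracket [278. 230.] [473.1  95.9] [473.3  95.8] [97.6 95.8] 71.4
bush [358. 244.] [474.3 -98.2] [474.1 -98. ] [96.5 97.1] 59.6
block [429. 291.] [ 392.9 -273.7] [ 392.6 -273.6] [99.  97.3] 60.6
collar pred centred [184.7 242.2] [213.9 268.3]
seen [184 244] [214 271]
bush pred centred [352.3 235.3] [368.6 251.4]
seen [353 236] [369 252]
```

The crops show all four parts in their nests with the jar and tin unmoved. But the collar sits about 5–6 mm toward -x, close to the recess wall, so I'll regrip it, recentre it and set it down again.

```bash
python3 plan.py .3785 .2625 -.0274 17.6
```

```text
t 27.75 pos [0.5283 0.3073 0.0937] psi 17.6 tilt 0.15 w 0.0854 | turn tool z -0.0 then shift [-156.4   -2.6  121.1] mm (198)
```

```bash
python3 -m handwheel '[{"translation":[-0.02,-0.001,0],"angular":[0,0,0],"hand":0},{"translation":[-0.037,-0.001,0],"angular":[0,0,0],"hand":0},{"translation":[-0.037,-0.0005,0],"angular":[0,0,0],"hand":0},{"translation":[-0.037,0,0],"angular":[0,0,0],"hand":0},{"translation":[-0.019,0,0.01],"angular":[0,0,0],"hand":0},{"translation":[-0.006,0,0.025],"angular":[0,0,0],"hand":0},{"translation":[0,0,0.035],"angular":[0,0,0],"hand":0},{"translation":[0,0,0.025],"angular":[0,0,0],"hand":0},{"translation":[0,0,0.015],"angular":[0,0,0],"hand":0},{"translation":[0,0,0.006],"angular":[0,0,0],"hand":0}]'
python3 -m handwheel '[{"translation":[0,0,0.003],"angular":[0,0,0],"hand":0},{"translation":[0,0,0],"angular":[0,0,0],"hand":0},{"translation":[0,0,0],"angular":[0,0,0],"hand":1},{"translation":[0,0,0],"angular":[0,0,0],"hand":1},{"translation":[0,0,0],"angular":[0,0,0],"hand":1},{"translation":[0,0,0],"angular":[0,0,0],"hand":1},{"translation":[0,0,0],"angular":[0,0,0],"hand":1},{"translation":[0,0,0],"angular":[0,0,0],"hand":1},{"translation":[0,0,0],"angular":[0,0,0],"hand":1},{"translation":[0,0,0],"angular":[0,0,0],"hand":1}]'
python3 plan.py .385 .263 -.0174 17.6
```

```text
clock: 28.58
position: [0.3769, 0.2618, -0.0234]
ee_rot: [0.001, 0.988, 0.153, -0.002]
contact_force: [0.4, -0.2, -0.6]
width: 0.0851
gripper_force: 0.0
clock: 29.42
position: [0.3813, 0.2635, -0.0232]
ee_rot: [-0.0, 0.988, 0.153, 0.001]
contact_force: [-1.7, -1.0, 7.2]
width: 0.0564
gripper_force: 36.1
t 29.42 pos [ 0.3813  0.2635 -0.0232] psi 17.6 tilt 0.14 w 0.0564 | turn tool z -0.0 then shift [ 3.4  1.6 -5.8] mm (7)
```

```bash
python3 -m handwheel '[{"translation":[0,0,-0.006],"angular":[0,0,0],"hand":1},{"translation":[0,0,-0.006],"angular":[0,0,0],"hand":1},{"translation":[0.003,0.001,0],"angular":[0,0,0],"hand":1},{"translation":[0.003,0.001,0],"angular":[0,0,0],"hand":1},{"translation":[0,0,0],"angular":[0,0,0],"hand":1},{"translation":[0,0,0.005],"angular":[0,0,0],"hand":1},{"translation":[0,0,0.004],"angular":[0,0,0],"hand":1},{"translation":[0,0,0.002],"angular":[0,0,0],"hand":1},{"translation":[0,0,0],"angular":[0,0,0],"hand":1},{"translation":[0,0,0],"angular":[0,0,0],"hand":1}]'
python3 plan.py .385 .263 -.0232 17.6
```

```text
clock: 30.25
position: [0.3863, 0.2629, -0.0233]
ee_rot: [0.0, 0.988, 0.153, -0.0]
contact_force: [-2.0, -1.3, 10.7]
width: 0.0563
gripper_force: 38.6
t 30.25 pos [ 0.3863  0.2629 -0.0233] psi 17.6 tilt 0.05 w 0.0563 | turn tool z -0.0 then shift [-1.2 -0.5 -0.1] mm (1)
```

On the floor (10.7 N, light). I release and retreat.

```bash
python3 -m handwheel '[{"translation":[0,0,-0.0005],"angular":[0,0,0],"hand":0},{"translation":[0,0,0],"angular":[0,0,0],"hand":0},{"translation":[0,0,0],"angular":[0,0,0],"hand":0},{"translation":[0,0,0],"angular":[0,0,0],"hand":0},{"translation":[0,0,0],"angular":[0,0,0],"hand":0},{"translation":[0,0,-0.02],"angular":[0,0,0],"hand":0},{"translation":[0,0,-0.036],"angular":[0,0,0],"hand":0},{"translation":[0,0,-0.036],"angular":[0,0,0],"hand":0},{"translation":[0,0,-0.03],"angular":[0,0,0],"hand":0},{"translation":[0.03,0,0],"angular":[0,0,0],"hand":0}]'
python3 -m handwheel '[{"translation":[0.035,0,0],"angular":[0,0,0],"hand":0},{"translation":[0.035,0,0],"angular":[0,0,0],"hand":0},{"translation":[0.035,0,0],"angular":[0,0,0],"hand":0},{"translation":[0.02,0,0],"angular":[0,0,0],"hand":0},{"translation":[0,0,0],"angular":[0,0,0],"hand":0},{"translation":[0,0,0],"angular":[0,0,0],"hand":0}]'
python3 - <<'E'
from h import *
def orange2(im):
    h=cv2.cvtColor(im,cv2.COLOR_RGB2HSV); return (h[...,0]<16)&(h[...,1]>110)&(h[...,2]>50)
for n in("top","side"):
    im=manip.get_image(n)[:,:,::-1]; cv2.imwrite(f"pics/{n}15.png",im)
im=cv2.imread("pics/top15.png")[:,:,::-1].copy()
for b in blobs(orange2(im),60):
    if abs(b.mean(0)-[199,256]).max()<9: print("seen",b.min(0),b.max(0)+1, info("top",b,.019))
o=[cv2.imread("pics/top15.png")[215:295,160:240],cv2.imread("pics/side15.png")[260:340,270:350]]
cv2.imwrite("pics/c12.png",np.clip(np.hstack([cv2.resize(x,None,fx=5,fy=5,interpolation=cv2.INTER_CUBIC) for x in o])*1.7,0,255).astype(np.uint8))
E
```

```text
clock: 31.08
position: [0.4136, 0.2723, 0.1044]
ee_rot: [-0.001, 0.988, 0.153, 0.002]
contact_force: [0.6, 0.1, -0.0]
width: 0.0857
gripper_force: 0.0
clock: 31.58
position: [0.5348, 0.3097, 0.0977]
ee_rot: [0.0, 0.988, 0.152, -0.001]
contact_force: [-1.1, 0.0, -0.4]
width: 0.0854
gripper_force: 0.0
seen [184 242] [213 268] (array([198., 255.]), array([384.1, 265.7]), array([385.7, 266. ]), array([57.5, 65.6]), 9.5)
```

View pics/c12.png

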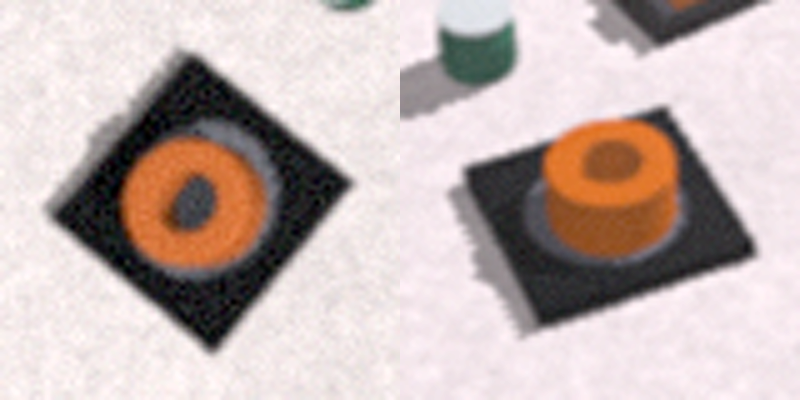

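The collar now lies flat and centred inside its recess, with floor visible all round. I hand in.

```bash
python3 -c "
from rig import manip
print(manip.sign_off())"
```

```text
the job is handed in; nothing more can be done
None
```

All four orange parts lie flat in their matching nests and are released, the jar and tin look unmoved in the pictures, and the job was handed in at about 32 s of the 102 s allowed.

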